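# Take the wheel-hub stack apart

## Task

The front-wheel hub parts are stacked as they came off the bike: take the stack apart from the top, one part at a time, putting the axle nut in the white dish with the washers, standing the yellow collar on its flange in the empty compartment of the parts case's pulled-out tray, laying the worn bearing flat in the red scrap tub, and setting the speedometer gear unit, same way up, in the middle of the black rubber mat. Set each part down rather than dropping it, and go easy on the dish, it is ceramic. Leave the green gauge and the chrome mirror where they lie.

Things in the scene. Friction and masses are not known exactly. Their poses are not given: they have to be found in the camera images.
- axle_nut: Bright steel hexagonal lock nut with a blue ring on top, on the very top of the stack: 22 mm across the flats (25.4 mm across the corners), hexagon 14 mm high plus a round neck 18 mm across and 3 mm high. 40 g. Origin: centre of its underside, z up; the flats face its x axis and every 60 degrees from it.
- collar: Yellow zinc-plated side collar, second in the stack, under the nut: a flange 36 mm across and 5 mm high at the bottom, on it a barrel 26 mm across; 25 mm high in all, about 75 g. Origin: centre of the flange's underside, z up along its axis.
- bearing: Steel ball bearing with black seals, third in the stack, under the collar: 47 mm outside, 14 mm high, about 110 g. Origin: centre of its underside, z up along its axis.
- gear_unit: Speedometer gear unit, the bottom of the stack, standing on the table: round grey casting 60 mm across and 26 mm high, about 190 g. A black and brass cable outlet 18 mm thick sticks out sideways along its +x axis to 53 mm from the centre, at 3 to 21 mm height: grip it along its y axis, where it is plain. Origin: centre of its underside, z up.
- dish: White ceramic dish, fixed, place of the axle nut: 112 mm across the rim, 28 mm high; inner floor 5 mm above the table and about 68 mm across, widening to 104 mm at the rim. Five small washers 2 mm thick lie round its floor, the middle (34 mm across) is free. Origin: centre of its underside, on the table.
- parts_case: Grey-blue steel case, fixed, 72 mm high (handle 84), its tray pulled out to the front; place of the collar. Origin: on the table under the middle of the empty compartment, which spans x -65 to +75, y -57 to +55 mm: floor 8 mm up, sides and divider 25 mm high, front wall (-x) 30. The case's body spans x 75 to 250 mm. A compartment with screws lies beside, y 57 to 129 mm.
- scrap_tub: Shallow round red plastic tub, fixed and empty, place of the bearing: 148 mm across the rim, 30 mm high, inner floor 4 mm above the table and about 124 mm across. Origin: centre of its underside, on the table.
- rubber_mat: Square black ribbed rubber mat, fixed, place of the gear unit: 130 x 130 mm, 4 mm thick. Origin: centre of its underside, on the table.
- gauge: Green plastic spark plug gauge, flat and loose, 84 x 26 x 5 mm with small wire feelers on both edges; long axis y. Not to be moved. Origin: centre of its underside. A loose steel socket, 27 mm across and 64 mm tall, stands about 80 mm to its left (world +y).
- mirror: Round chrome motorcycle mirror lying face up, loose: head 82 mm across and 18 mm high, stem 10 mm thick running along +y to 150 mm from the centre. Not to be moved. Origin: centre of the head's underside.
There are look-alikes about, which are no part of the job. Of the things that look like the gear_unit, the middle-sized one is meant. There is more than one size of the scrap_tub; the job needs the smaller.

How it is judged:
By the outcome, as a careful person would: the job done as asked, in the order asked, and still so for the second after the job is handed in, with the robot touching nothing.
It also fails if it takes over 106 s, if anything falls off the work surface, if the arm or the gripper's body presses on something with over 40 N, if the wrist force passes 120 N, or if a joint passes its speed limit or range.

## Robot

A 6-joint arm with a two-finger parallel gripper is mounted at the origin on the work surface. World frame = base frame: x ahead of the robot, y to its left, z up, the work surface at z = 0. Lengths are in mm, angles in rad, forces in N, time in s.
With the tool pointing down it reaches from about 350 to 975 mm from the base axis. Payload 7.1 kg.
Tool frame: the origin (TCP) lies on the centre line of the jaws, within the pads' length; the fingertips stand 25 mm ahead of it and the grasp point (between the pads) lies 6 mm ahead of it (ctrl.nose_length is the distance from the TCP to the fingertips, in mm); x points along the fingers, y is the direction in which the jaws open and shut, and the axes are right-handed (so a half turn about x gives the same grasp; the last joint's range is limited). The gripper opens to 88 mm and grips with 3 to 60 N. Pads are 20 mm wide; open, the fingers measure 115 mm over their backs; the gripper's body (75 mm by 178 mm) begins 61 mm behind the grasp point.
Start: joints at [-1.122, 0.423, 1.63, -0, 1.089, -0.019], TCP at [281.841, -557.827, 247.675] pointing down, gripper open.
Joint ranges: [-3, 3], [-0.9, 2.11], [0.09, 2.58], [-1.31, 4.45], [0.11, 2.69], [-2.54, 2.54]. Speed limits (rad/s): [2.39, 2.39, 3.01, 3.14, 3.14, 3.14].

## Interface

Orientations are given as a rotation vector (axis times angle).
In Python, from workcell import ctrl gives the robot as it stands.
- The arm moves only by the tool arm_command, never from a script. Its argument "deltas" is a list of rows, each a list of 4 numbers: the shift along the tool's x, y, z in m, then the turn about the tool's x in rad. In form: [[tx, ty, tz, yaw], ...]. A call has 1 to 10 rows; each row shifts and turns the pose as measured when the row begins, along the tool's axes as they then stand; what a row does not reach is not made up. A row lasts 1/10 s, in which the tool goes at most 50 mm and 8.59 degrees, less where a joint would pass 70% of its speed; a pose out of reach is approached as far as the arm can. A call is refused whole if a number of a shift passes 0.05 or a number of a turn 0.15, either way. A call with a gripper value outside its range is refused whole. "hand" is the finger opening in m, from 0 to 0.0878, set as the call begins (left out, the last holds). The fingers move at their own pace and stop on an object; the grip force is fixed at half the most. Time passes only in rows, so rows that do not move let the fingers close. It gives the time, the measured TCP pose, the force and the opening at its end, in the units of the state.
- ctrl.get_obs(): the state, without advancing time (a new reading comes with each control period).
- ctrl.get_image(name): name is "scene" or "top"; returns the picture (400x640x3 uint8, red, green, blue); there is no depth.
- ctrl.get_calibration(name): a dict with "fx", "fy", "cx", "cy" (pixels), "R" (3x3) and "t" (3): a world point X has camera coordinates R X + t. Camera axes: x right, y down, z forward; pixel columns grow to the right and rows downward; lengths in mm; the calibration is good to about 2 mm. A picture is of the moment at which its call begins. get_calibration takes no time and is no camera call.
- ctrl.close_job(): hands the job in, once; it reports no verdict.
The state is a dict: "t": time; "qpos": joint angles; "qvel": joint speeds; "joint_torque": joint torques, N m; "ee_pos": TCP position; "orientation": TCP orientation; "ft_force": force on the tool from outside, world axes, zero at the start; "moment": the same for the moment, N m; "width": finger opening in mm.
Only numpy, scipy, OpenCV 4.12 (cv2) and the standard library are available. Lean on these libraries where they do the work, as an engineer would, in place of code of your own. Each camera call takes 0.05 s, during which the arm holds its last target.

## Working session

There is one attempt and no reset: what is moved stays moved. The work goes in short steps, Python scripts to look and compute and a tool call to move; the robot and the scene stay as the last step left them, time stands still between calls to the robot, and variables do not carry over. Pictures are saved under pics/ and viewed, and the job is handed in when it is done.

Besides the shell and the picture viewer there is one more tool, called after "Call:" by a JSON object that holds its "op" and its "data", one argument or row to a line. arm_command: Moves the arm, as the interface text tells. Its arguments: {"type":"object","properties":{"deltas":{"type":"array","items":{"type":"array","items":{"type":"number"}}},"hand":{"type":"number"}},"required":["deltas"]}

```bash
ls; mkdir -p pics; python3 - <<'E'
from workcell import ctrl
import cv2,pickle
o=ctrl.get_obs()
for k in o: print(k,o[k])
for n in("scene","top"):
    im=ctrl.get_image(n); cv2.imwrite(f"pics/{n}0.png",im[:,:,::-1]); c=ctrl.get_calibration(n); print(n,c)
E
```

```text
pics
t 0.0
qpos [-1.12197915e+00  4.23837914e-01  1.63070017e+00 -1.85122260e-05
  1.08857878e+00 -1.89926789e-02]
qvel [-6.26399682e-04 -1.63841980e-03 -1.08012174e-05  6.60173343e-04
 -3.96058843e-04 -7.41351448e-04]
joint_torque [ 1.11344601e-03 -5.44620681e+01 -2.73670292e+01  6.43873634e-02
  2.27792328e-02 -1.12307032e-04]
ee_pos [ 281.62964701 -557.36782248  246.89949426]
orientation [ 1.96119612  0.46887538 -1.96188388]
ft_force [0.41900169 0.65214536 0.30932256]
moment [0.0410395  0.06410698 0.00854938]
width 87.74849064023178
scene {'fx': 368.73246824029354, 'fy': 368.73246824029354, 'cx': 315.20480433978037, 'cy': 198.05223194219823, 'R': array([[ 0.87835681,  0.47796732,  0.00604549],
       [ 0.29932292, -0.54011468, -0.78656336],
       [-0.37268633,  0.69269284, -0.61747998]]), 't': array([-452.37512958, -115.39547072, 1268.11798589])}
top {'fx': 489.5676505582121, 'fy': 489.5676505582121, 'cx': 312.3072973491968, 'cy': 201.48377676660365, 'R': array([[ 0.00782819, -0.99992757,  0.00914176],
       [-0.98244709, -0.00939462, -0.18630472],
       [ 0.18637711, -0.00752286, -0.98244948]]), 't': array([ -29.14148593,  522.08807005, 1290.19883083])}
```

View pics/scene0.png

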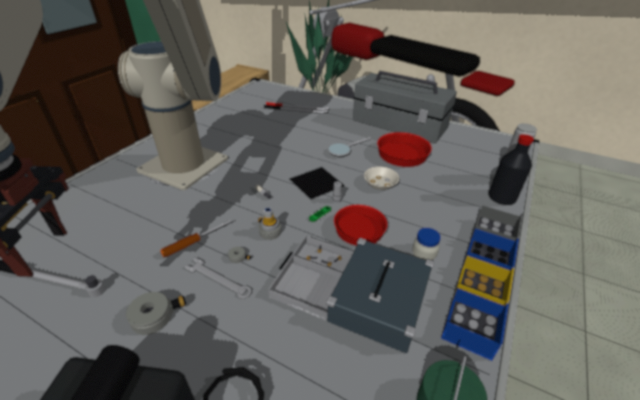

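View pics/top0.png

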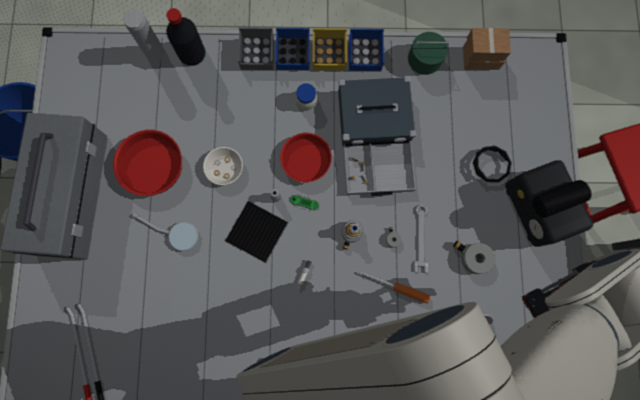

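Top view: the stack is near (350,235), mat (257,232), dish (223,166), small tub (306,158), tray compartment (390,177), gauge (304,202), socket (276,195), mirror (182,236). I'll zoom in on these.

```bash
cat > h.py <<'E'
import numpy as np, cv2
from workcell import ctrl
from scipy.spatial.transform import Rotation as Ro
C={n:ctrl.get_calibration(n) for n in("scene","top")}
def px2w(n,u,v,z):
    c=C[n]; d=np.array([(u-c['cx'])/c['fx'],(v-c['cy'])/c['fy'],1.]); R=np.array(c['R']);t=np.array(c['t'])
    o=-R.T@t; d=R.T@d; return (o+d*(z-o[2])/d[2])[:2]
def w2px(n,X):
    c=C[n]; p=np.array(c['R'])@np.array(X,float)+c['t']; return np.array([p[0]/p[2]*c['fx']+c['cx'],p[1]/p[2]*c['fy']+c['cy']])
def crop(src,out,x0,y0,w,h,s):
    im=src if not isinstance(src,str) else cv2.imread(src)
    im=cv2.resize(im[y0:y0+h,x0:x0+w],None,fx=s,fy=s,interpolation=cv2.INTER_CUBIC)
    im=np.clip(255*(im/255.)**0.7,0,255).astype(np.uint8)
    st=10 if s>=5 else 20
    for u in range((x0//st+1)*st,x0+w,st): cv2.putText(im,str(u),(int((u-x0+.5)*s)-8,8),0,.3,(0,255,255),1); cv2.line(im,(int((u-x0+.5)*s),10),(int((u-x0+.5)*s),16),(0,255,255),1)
    for v in range((y0//st+1)*st,y0+h,st): cv2.putText(im,str(v),(0,int((v-y0+.5)*s)+3),0,.3,(0,255,255),1);cv2.line(im,(22,int((v-y0+.5)*s)),(28,int((v-y0+.5)*s)),(0,255,255),1)
    cv2.imwrite(out,im)
def snap(n,out,*a):
    im=ctrl.get_image(n)[:,:,::-1].copy(); cv2.imwrite(out.replace('.png','_full.png'),im); crop(im,out,*a)
E
python3 - <<'E'
from h import *
crop("pics/top0.png","pics/t1.png",320,205,80,55,10)
crop("pics/top0.png","pics/t2.png",190,120,130,100,6)
crop("pics/top0.png","pics/t3.png",330,130,90,70,8)
crop("pics/scene0.png","pics/s1.png",235,190,80,55,10)
crop("pics/top0.png","pics/t4.png",160,185,130,90,6)
E
```

```text
(no output)
```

View pics/t1.png

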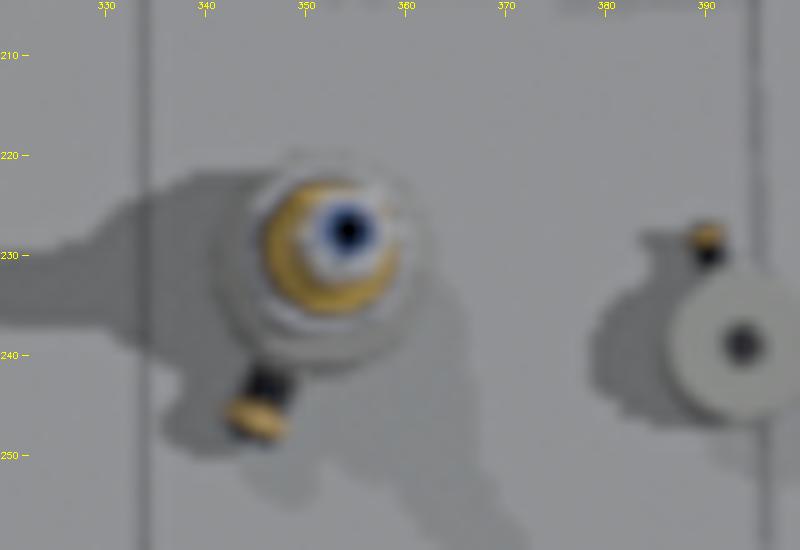

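View pics/t2.png

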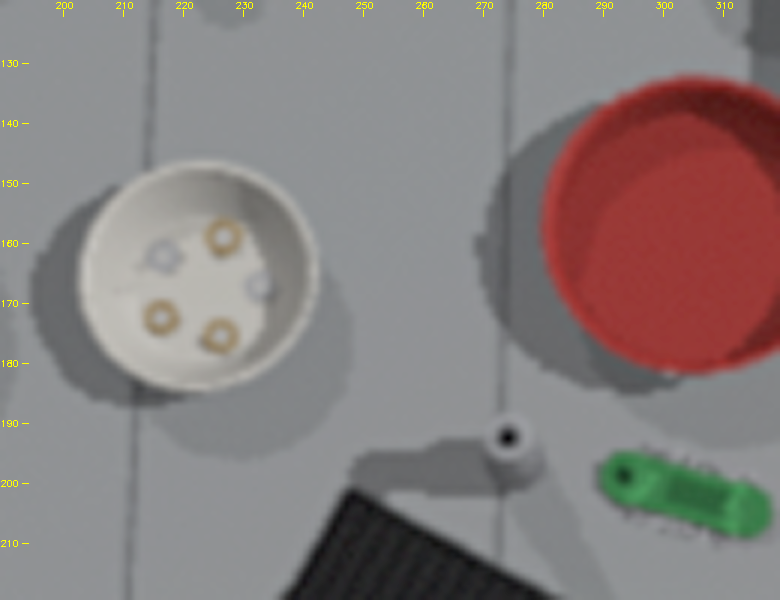

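View pics/t3.png

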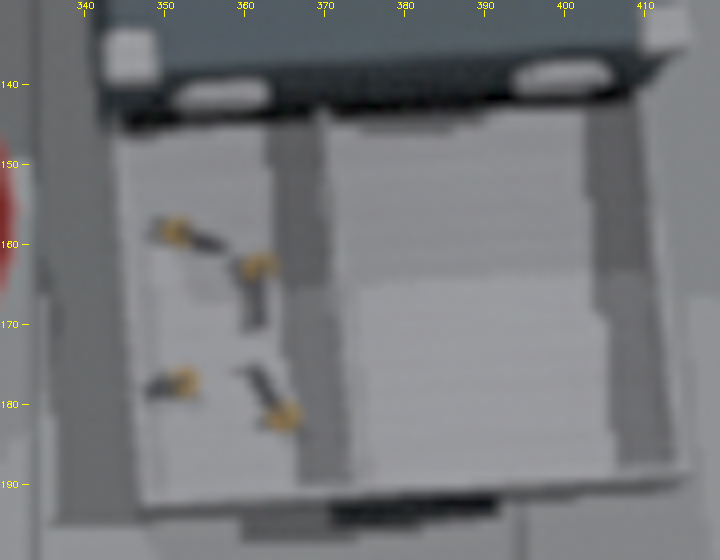

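View pics/s1.png

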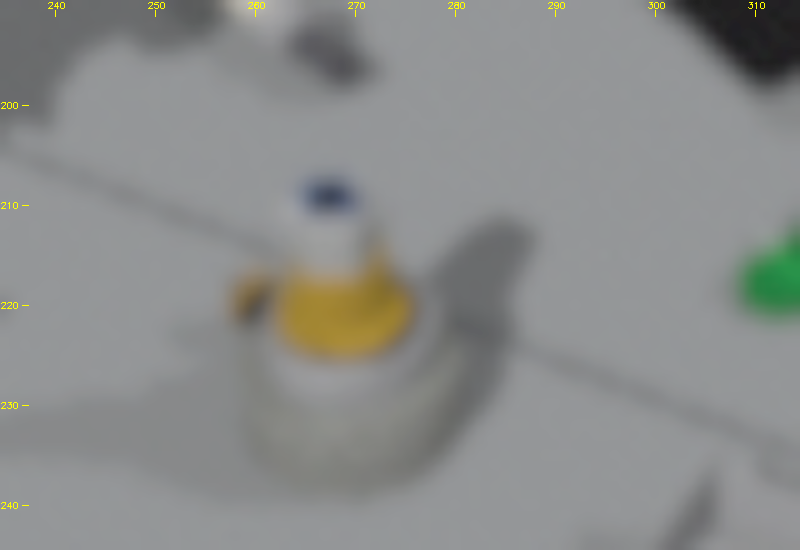

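View pics/t4.png

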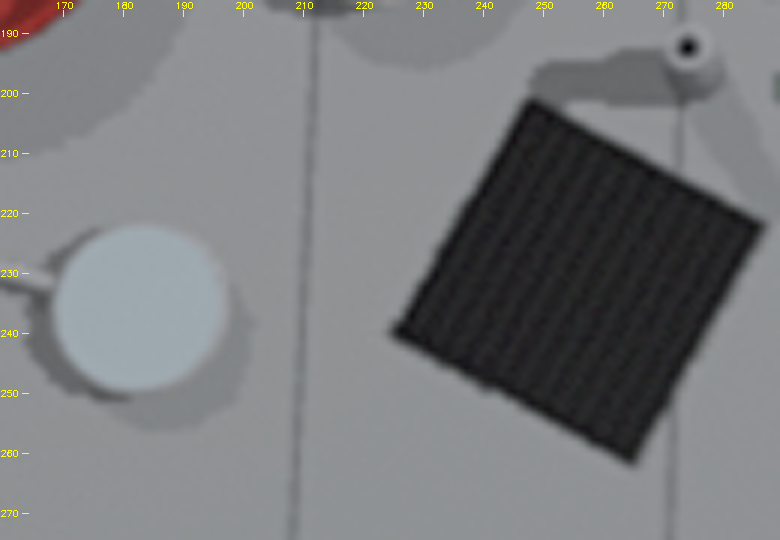

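```bash
cat > ov.py <<'E'
from h import *
def ring(im,n,x,y,z,r,x0,y0,s,col,N=72):
    P=np.array([(w2px(n,(x+r*np.cos(a),y+r*np.sin(a),z))-[x0,y0]+.5)*s for a in np.linspace(0,2*np.pi,N)])
    cv2.polylines(im,[P.astype(int)],False,col,1)
E
python3 - <<'E'
from ov import *
g=px2w("top",351.5,231,26);print("gear?",g)
print("nut", px2w("top",354.2,227.5,82), px2w("scene",267.3,208.7,82))
x,y=px2w("top",354.2,227.5,82)
for n,f,x0,y0 in (("top","pics/top0.png",320,205),("scene","pics/scene0.png",235,190)):
  out=[]
  for mode in(0,1):
    im=cv2.resize(cv2.imread(f)[y0:y0+55,x0:x0+60],None,fx=10,fy=10,interpolation=cv2.INTER_CUBIC)
    xx,yy=(x,y)
    L=[(0,30,(255,255,255)),(26,30,(255,255,255)),(26,23.5,(0,0,255)),(40,23.5,(0,0,255)),(79,12,(255,0,0)),(65,12,(255,0,0)),(82,9,(255,0,0))]
    L+= [(40,18,(0,255,0)),(45,18,(0,255,0)),(65,13,(0,255,0))] if mode==0 else [(65,18,(0,255,0)),(60,18,(0,255,0)),(40,13,(0,255,0))]
    for z,r,c in L: ring(im,n,xx,yy,z,r,x0,y0,10,c)
    out.append(im[:, :400] if False else im)
  o=np.hstack(out); cv2.imwrite(f"pics/ov_{n}.png",cv2.resize(o,None,fx=.66,fy=.66))
E
```

```text
gear? [ 445.00096878 -133.39281531]
nut [ 447.16963322 -135.62983014] [ 447.20745427 -136.36127227]
```

View pics/ov_top.png

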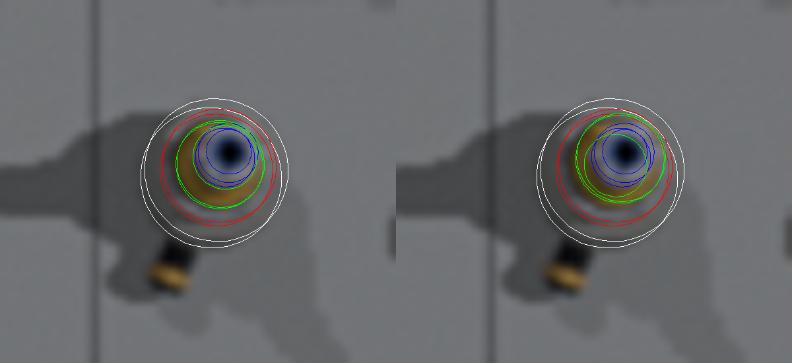

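View pics/ov_scene.png

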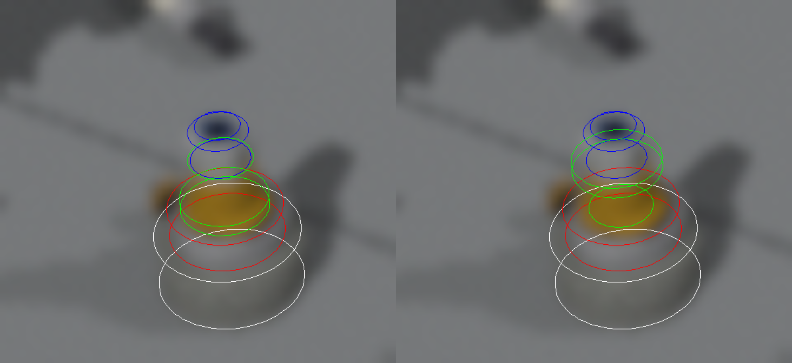

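```bash
python3 - <<'E'
from ov import *
o=ctrl.get_obs(); R=Ro.from_rotvec(o['orientation']).as_matrix(); print(R.round(3))
im=cv2.imread("pics/top0.png"); hsv=cv2.cvtColor(im,cv2.COLOR_BGR2HSV)
def comp(m,u,v):
    n,l,s,c=cv2.connectedComponentsWithStats(m.astype(np.uint8)); return l==l[v,u]
# tub
red=((hsv[...,0]<8)|(hsv[...,0]>172))&(hsv[...,1]>120)
m=comp(red,306,158)
cs=max(cv2.findContours(m.astype(np.uint8),0,1)[0],key=len)
P=np.array([px2w("top",*p[0],30) for p in cs]); (c,r)=cv2.minEnclosingCircle(P.astype(np.float32)); print("tub",c,r)
m=comp(red,130,160); cs=max(cv2.findContours(m.astype(np.uint8),0,1)[0],key=len)
P=np.array([px2w("top",*p[0],30) for p in cs]); print("bigtub",cv2.minEnclosingCircle(P.astype(np.float32)))
# dish
d=comp((im.min(2)>110)&(hsv[...,1]<60)|(hsv[...,2]>165),222,166)
for l,a in {"dishL":(202.5,165.5),"R":(242.3,165.5),"T":(222.5,146),"B":(222.5,184.5)}.items(): print(l,px2w("top",*a,28))
# mat
mm=comp(im.max(2)<60,257,232); cs=max(cv2.findContours(mm.astype(np.uint8),0,1)[0],key=len)
P=np.array([px2w("top",*p[0],4) for p in cs]).astype(np.float32); print("mat",cv2.minAreaRect(P))
# tray corners: divider/right side/front inside, z=25/30
for l,a,z in [("front-left",(347,193),30),("front-right",(415,189),30),("div front top",(366.5,190),25),("div back",(364,145),25),("right side outer front",(414,188),25),("right back",(409,142),25),("floor divF",(373.5,190),8),("floor rF",(406.5,188),8),("floor divB",(370.5,144),8),("floor rB",(402.5,144),8)]: print(l,px2w("top",*a,z).round(1))
t=px2w("top",344.8,246.8,12); print("outlet tip",t, px2w("top",346.3,243,12))
for l,a in {"gaugeL":(293,198),"gaugeR":(313,206)}.items(): print(l,px2w("top",*a,5))
print("socket",px2w("top",274,192,64)); print("mirror",px2w("top",182,236,18))
E
```

```text
[[-0.001  0.451 -0.893]
 [ 0.001 -0.893 -0.451]
 [-1.    -0.001 -0.   ]]
tub (654.1609497070312, -4.3655219078063965) 72.79265594482422
bigtub ((633.59765625, 439.7509460449219), 97.693359375)
dishL [626.42291975 284.95902474]
R [627.57111191 173.14172708]
T [684.06240228 231.18534298]
B [572.23331539 226.49268988]
mat ((445.78802490234375, 130.7537384033203), (129.3116455078125, 131.1476287841797), 62.28498840332031)
front-left [ 551.  -121.2]
front-right [ 564.2 -311.5]
div front top [ 561.1 -176.4]
div back [ 692.2 -170.9]
right side outer front [ 568.2 -309.9]
right back [ 702.5 -299.7]
floor divF [ 565.  -198.3]
floor rF [ 571.7 -292.3]
floor divB [ 700.8 -191.7]
floor rB [ 701.8 -284.3]
outlet tip [ 402.64632232 -115.77496116] [ 413.21382308 -119.98104421]
gaugeL [540.22016999  29.78565665]
gaugeR [517.74949422 -27.0000998 ]
socket [544.70793862  79.64480652]
mirror [427.94861044 333.66155883]
```

```bash
python3 - <<'E'
from ov import *
for l,a,z in [("div top F",(373.5,189.5),25),("div top B",(370,144),25),("r top F",(413.5,187.5),25),("r top B",(408.5,142),25),("front top L",(347.5,192.5),30),("front top R",(415,189),30)]: print(l,px2w("top",*a,z).round(1))
# model overlay
def f(cx,cy,th,x,y,z):
    c,s=np.cos(th),np.sin(th); return (cx+c*x-s*y,cy+s*x+c*y,z)
cx,cy,th=634,-244,np.radians(3)
for n,fn,x0,y0,w,h in (("top","pics/top0.png",330,130,95,75),("scene","pics/scene0.png",260,225,100,75)):
  im=cv2.resize(cv2.imread(fn)[y0:y0+h,x0:x0+w],None,fx=8,fy=8,interpolation=cv2.INTER_CUBIC)
  for pts,col in [(((-65,-57,8),(75,-57,8),(75,55,8),(-65,55,8)),(0,255,0)),(((-65,-57,30),(-65,129,30)),(255,0,255)),(((75,-57,25),(-65,-57,25)),(0,255,255)),(((75,57,25),(-65,57,25)),(0,255,255)),(((75,129,25),(-65,129,25)),(0,255,255))]:
    P=np.array([(w2px(n,f(cx,cy,th,*p))-[x0,y0]+.5)*8 for p in pts]).astype(int); cv2.polylines(im,[P],len(pts)>2,col,1)
  cv2.imwrite(f"pics/tray_{n}.png",im)
E
```

```text
div top F [ 562.7 -196. ]
div top B [ 695.4 -188.1]
r top F [ 569.6 -308.5]
r top B [ 702.5 -298.3]
front top L [ 552.4 -122.6]
front top R [ 564.2 -311.5]
```

View pics/tray_top.png

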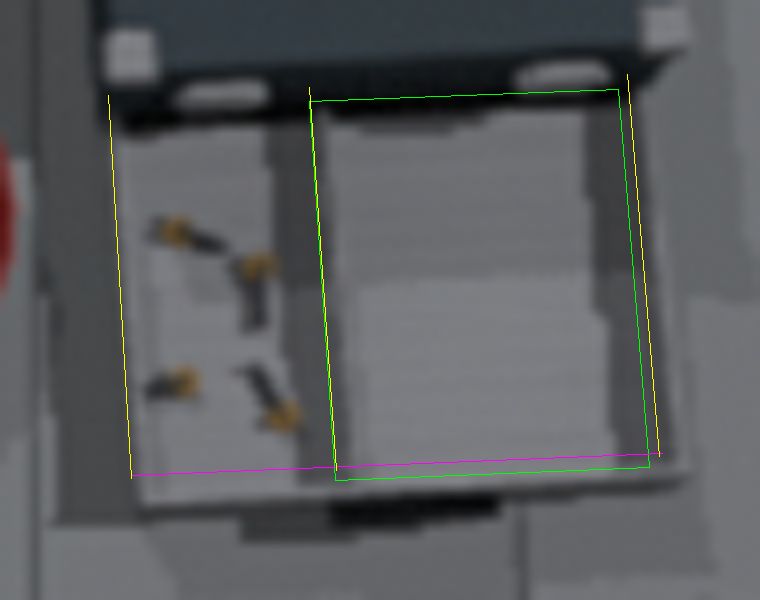

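View pics/tray_scene.png

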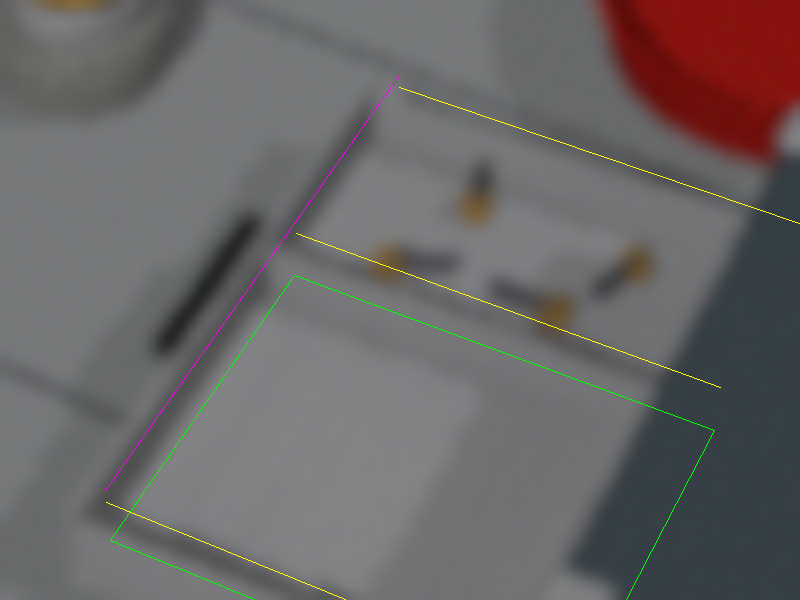

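```bash
cat > go.py <<'E'
# usage: go.py x y z psi_deg [maxstep_mm]
from h import *; import sys
a=[float(v) for v in sys.argv[1:]]; tgt=np.array(a[:3]); step=a[4] if len(a)>4 else 45
o=ctrl.get_obs(); R=Ro.from_rotvec(o['orientation']).as_matrix(); p=np.array(o['ee_pos'])
psi=np.degrees(np.arctan2(R[1,1],R[0,1])); dp=(a[3]-psi+180)%360-180
print("t",round(o['t'],2),"pos",p.round(1),"psi",round(psi,1),"dpsi",round(dp,1),"w",round(o['width'],1),"F",np.array(o['ft_force']).round(1),"q6",round(o['qpos'][5],2),"tilt",np.degrees(np.arccos(-R[2,0])).round(2))
n=max(int(np.ceil(np.linalg.norm(tgt-p)/step)),int(np.ceil(abs(dp)/7.5)),1)
d=(tgt-p)/n/1000; rows=[]
for i in range(n):
    rows.append([round(float(v),4) for v in R.T@d]+[round(float(-np.radians(dp/n)),3)])
    R=R@Ro.from_rotvec([-np.radians(dp/n),0,0]).as_matrix()
print(n,str(rows).replace(' ',''))
E
python3 go.py 447.2 -136 170 -71
```

```text
t 0.1 pos [ 281.6 -557.4  247. ] psi -63.2 dpsi -7.8 w 87.8 F [-0.1  0.8 -0.7] q6 -0.02 tilt 0.08
11 [[0.007,-0.0274,-0.0307,0.012],[0.007,-0.0278,-0.0304,0.012],[0.007,-0.0282,-0.03,0.012],[0.007,-0.0285,-0.0297,0.012],[0.007,-0.0289,-0.0293,0.012],[0.007,-0.0292,-0.029,0.012],[0.007,-0.0296,-0.0286,0.012],[0.007,-0.03,-0.0282,0.012],[0.007,-0.0303,-0.0278,0.012],[0.007,-0.0306,-0.0275,0.012],[0.007,-0.031,-0.0271,0.012]]
```

Call:
{"op": "arm_command", "data": {
  "deltas": [
    [0.007, -0.027, -0.031, 0.012],
    [0.007, -0.028, -0.03, 0.012],
    [0.007, -0.028, -0.03, 0.012],
    [0.007, -0.028, -0.03, 0.012],
    [0.007, -0.029, -0.029, 0.012],
    [0.007, -0.029, -0.029, 0.012],
    [0.007, -0.03, -0.029, 0.012],
    [0.007, -0.03, -0.028, 0.012],
    [0.007, -0.03, -0.028, 0.012],
    [0.007, -0.03, -0.028, 0.012]
  ]
}}

```text
t: 1.1
ee_pos: [436.4, -166.4, 172.9]
orientation: [2.04, 0.343, -2.042]
ft_force: [0.7, 0.3, -0.3]
width: 88.0
```

```bash
python3 go.py 447.2 -136 150 -71
```

```text
t 1.1 pos [ 436.4 -166.4  172.9] psi -70.9 dpsi -0.1 w 88.0 F [ 0.7  0.3 -0.3] q6 0.85 tilt 0.06
1 [[0.0229,-0.0252,-0.0202,0.002]]
```

Call:
{"op": "arm_command", "data": {
  "deltas": [
    [0.02, -0.025, -0.02, 0],
    [0.02, 0, 0, 0],
    [0.02, 0, 0, 0],
    [0, 0, 0, 0]
  ]
}}

```text
t: 1.5
ee_pos: [448.7, -129.4, 110.5]
orientation: [2.035, 0.351, -2.037]
ft_force: [-0.2, -0.3, -0.5]
width: 87.5
```

```bash
python3 - <<'E'
from h import *
snap("scene","pics/a1.png",225,160,90,75,8)
E
python3 go.py 447.2 -136 94 -71
```

```text
t 1.55 pos [ 449.3 -129.8  111.5] psi -70.5 dpsi -0.5 w 88.1 F [-0.4 -0.2  0.1] q6 0.92 tilt 0.02
1 [[0.0175,0.0051,0.0041,0.009]]
```

View pics/a1.png

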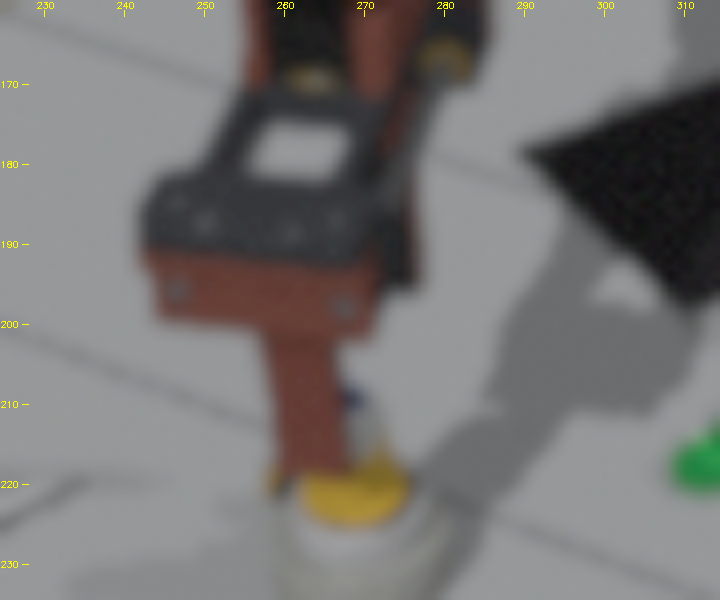

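Picture a1 shows the open fingers straddling the nut (around 268,212), slightly off-centre, so I'll correct sideways before descending.

Call:
{"op": "arm_command", "data": {
  "deltas": [
    [0, 0.005, 0.004, 0.005],
    [0.006, 0, 0, 0],
    [0.006, 0, 0, 0],
    [0.004, 0, 0, 0],
    [0, 0, 0, 0]
  ]
}}

```text
t: 2.05
ee_pos: [448.5, -138.4, 97.1]
orientation: [2.045, 0.34, -2.035]
ft_force: [0.2, 0.0, 0.7]
width: 87.8
```

```bash
python3 go.py 447.2 -136 94 -71
```

```text
t 2.05 pos [ 448.5 -138.4   97.1] psi -70.9 dpsi -0.1 w 87.8 F [0.2 0.  0.7] q6 0.91 tilt 0.3
1 [[0.0031,-0.0027,0.0004,0.001]]
```

Call:
{"op": "arm_command", "data": {
  "deltas": [
    [0.003, -0.002, 0.0005, 0],
    [0, 0, 0, 0],
    [0, 0, 0, 0]
  ],
  "hand": 0.04
}}

```text
t: 2.35
ee_pos: [447.3, -136.7, 94.0]
orientation: [2.045, 0.34, -2.035]
ft_force: [-0.9, -0.3, 0.4]
width: 67.2
```

```bash
python3 go.py 447.2 -136 94 -71
```

```text
t 2.35 pos [ 447.3 -136.7   94. ] psi -71.0 dpsi -0.0 w 67.2 F [-0.9 -0.3  0.4] q6 0.92 tilt 0.31
1 [[-0.0,-0.0007,-0.0001,0.001]]
```

Call:
{"op": "arm_command", "data": {
  "deltas": [
    [0, 0, 0, 0],
    [0, 0, 0, 0],
    [0, 0, 0, 0],
    [0, 0, 0, 0],
    [0, 0, 0, 0],
    [0, 0, 0, 0],
    [0, 0, 0, 0],
    [0, 0, 0, 0]
  ],
  "hand": 0.0
}}

```text
t: 3.15
ee_pos: [447.6, -136.6, 94.3]
orientation: [2.045, 0.34, -2.035]
ft_force: [-0.5, 0.1, 0.0]
width: 22.2
```

```bash
python3 go.py 447.2 -136 94 -71
```

```text
t 3.15 pos [ 447.6 -136.6   94.3] psi -70.9 dpsi -0.1 w 22.2 F [-0.5  0.1  0. ] q6 0.92 tilt 0.34
1 [[0.0003,-0.0007,0.0002,0.001]]
```

Call:
{"op": "arm_command", "data": {
  "deltas": [
    [-0.01, 0, 0, 0],
    [-0.02, 0, 0, 0],
    [-0.02, 0, 0, 0],
    [-0.01, 0, 0, 0],
    [0, 0, 0, 0]
  ]
}}

```text
t: 3.65
ee_pos: [446.8, -136.4, 157.8]
orientation: [2.045, 0.34, -2.036]
ft_force: [-0.2, 0.6, -0.8]
width: 22.6
```

```bash
python3 go.py 628 229 140 -71 40
```

```text
t 3.65 pos [ 446.8 -136.4  157.8] psi -70.9 dpsi -0.1 w 22.6 F [-0.2  0.6 -0.8] q6 0.92 tilt 0.28
11 [[0.0016,-0.026,-0.0264,0.0],[0.0016,-0.026,-0.0264,0.0],[0.0016,-0.026,-0.0264,0.0],[0.0016,-0.026,-0.0264,0.0],[0.0016,-0.026,-0.0264,0.0],[0.0016,-0.026,-0.0264,0.0],[0.0016,-0.026,-0.0264,0.0],[0.0016,-0.026,-0.0264,0.0],[0.0016,-0.026,-0.0264,0.0],[0.0016,-0.026,-0.0264,0.0],[0.0016,-0.026,-0.0264,0.0]]
```

Call:
{"op": "arm_command", "data": {
  "deltas": [
    [0.001, -0.026, -0.026, 0],
    [0.001, -0.026, -0.026, 0],
    [0.001, -0.026, -0.026, 0],
    [0.001, -0.026, -0.026, 0],
    [0.001, -0.026, -0.026, 0],
    [0.001, -0.026, -0.026, 0],
    [0.001, -0.026, -0.026, 0],
    [0.001, -0.026, -0.026, 0],
    [0.001, -0.026, -0.026, 0],
    [0, -0.013, -0.013, 0]
  ]
}}

```text
t: 4.65
ee_pos: [602.6, 187.2, 142.6]
orientation: [2.042, 0.333, -2.045]
ft_force: [-0.3, 0.5, -0.6]
width: 22.4
```

```bash
python3 - <<'E'
from h import *
im=cv2.imread("pics/top0.png")
snap("top","pics/t10.png",300,190,100,75,8)
for n in["top"]: print(w2px(n,(628,229,5)))
E
python3 go.py 628 229 100 -71 40
```

```text
[223.81687206 167.23886215]
t 4.7 pos [603.5 188.8 142.7] psi -71.3 dpsi 0.3 w 22.2 F [ 0.8  1.  -0.8] q6 1.53 tilt 0.13
2 [[0.0213,-0.0151,-0.0181,-0.002],[0.0213,-0.0151,-0.0181,-0.002]]
```

View pics/t10.png

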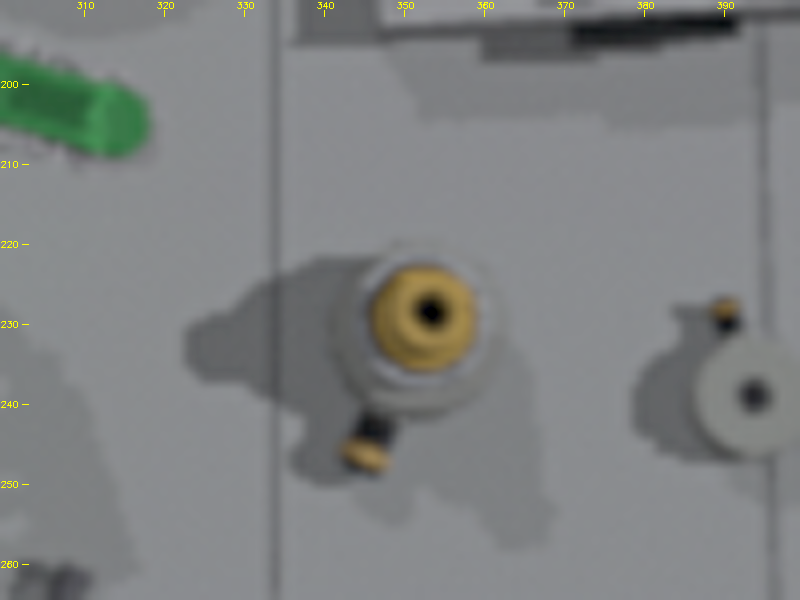

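t10 shows the collar exposed, its hole at (353.3,228.5) on top of the stack. Next is the dish.

Call:
{"op": "arm_command", "data": {
  "deltas": [
    [0.02, -0.015, -0.018, 0],
    [0.02, -0.015, -0.018, 0],
    [0.02, 0, 0, 0],
    [0, 0, 0, 0],
    [0, 0, 0, 0]
  ]
}}

```text
t: 5.2
ee_pos: [626.9, 229.8, 77.4]
orientation: [2.038, 0.336, -2.046]
ft_force: [0.3, 0.3, -0.5]
width: 22.5
```

```bash
python3 go.py 628 229 60 -71 40; python3 -c "
from h import *
print(px2w('top',353.3,228.5,65))"
```

```text
t 5.2 pos [626.9 229.8  77.4] psi -71.1 dpsi 0.1 w 22.5 F [ 0.3  0.3 -0.5] q6 1.58 tilt 0.3
1 [[0.0174,0.001,-0.0009,-0.002]]
[ 446.76159628 -134.80111936]
```

Call:
{"op": "arm_command", "data": {
  "deltas": [
    [0.012, 0.001, -0.001, 0],
    [0.012, 0, 0, 0],
    [0.008, 0, 0, 0],
    [0, 0, 0, 0],
    [0, 0, 0, 0]
  ]
}}

```text
t: 5.7
ee_pos: [628.6, 227.2, 44.8]
orientation: [2.041, 0.334, -2.045]
ft_force: [-0.1, 0.6, -1.2]
width: 22.5
```

```bash
python3 - <<'E'
from h import *
snap("scene","pics/a2.png",340,140,90,70,8)
E
python3 go.py 628 229 36 -71 40
```

```text
t 5.75 pos [628.5 227.2  44.9] psi -71.3 dpsi 0.3 w 22.6 F [-0.5 -0.1  0.4] q6 1.58 tilt 0.23
1 [[0.0089,-0.0019,-0.0002,-0.004]]
```

View pics/a2.png

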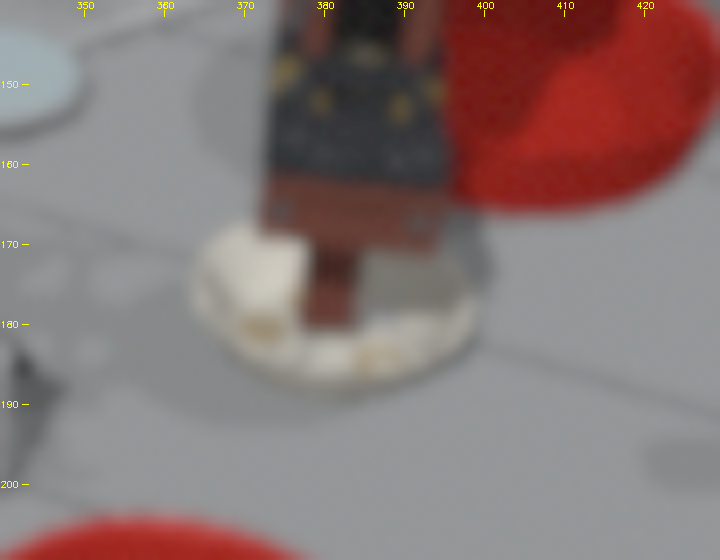

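a2 shows the gripper centred over the dish, with the fingers between the washers at (372,180) and (387,184).

Call:
{"op": "arm_command", "data": {
  "deltas": [
    [0.003, -0.002, 0, 0],
    [0.003, 0, 0, 0],
    [0.002, 0, 0, 0],
    [0, 0, 0, 0],
    [0, 0, 0, 0]
  ]
}}

```text
t: 6.25
ee_pos: [628.5, 229.6, 37.4]
orientation: [2.043, 0.334, -2.043]
ft_force: [0.4, 0.6, -0.8]
width: 22.4
```

```bash
python3 go.py 628 229 34.2 -71 40
```

```text
t 6.25 pos [628.5 229.6  37.4] psi -71.2 dpsi 0.2 w 22.4 F [ 0.4  0.6 -0.8] q6 1.58 tilt 0.17
1 [[0.0032,0.0004,0.0007,-0.004]]
```

Call:
{"op": "arm_command", "data": {
  "deltas": [
    [0.001, 0, 0, 0],
    [0.001, 0, 0, 0],
    [0, 0, 0, 0]
  ]
}}

```text
t: 6.55
ee_pos: [628.6, 229.7, 35.5]
orientation: [2.043, 0.335, -2.043]
ft_force: [-0.5, 0.2, 0.3]
width: 22.3
```

Call:
{"op": "arm_command", "data": {
  "deltas": [
    [0.001, 0, 0, 0],
    [0, 0, 0, 0]
  ]
}}

```text
t: 6.75
ee_pos: [628.8, 229.7, 34.5]
orientation: [2.043, 0.335, -2.043]
ft_force: [-0.7, 0.3, -1.0]
width: 22.3
```

Call:
{"op": "arm_command", "data": {
  "deltas": [
    [0.0007, 0, 0, 0],
    [0, 0, 0, 0]
  ]
}}

```text
t: 6.95
ee_pos: [628.9, 229.8, 34.5]
orientation: [2.043, 0.335, -2.043]
ft_force: [-0.9, 0.4, -0.6]
width: 22.2
```

Call:
{"op": "arm_command", "data": {
  "deltas": [
    [0.001, 0, 0, 0],
    [0, 0, 0, 0]
  ]
}}

```text
t: 7.15
ee_pos: [629.1, 229.8, 34.5]
orientation: [2.044, 0.335, -2.042]
ft_force: [-0.4, -0.1, -0.7]
width: 22.8
```

Call:
{"op": "arm_command", "data": {
  "deltas": [
    [0.001, 0, 0, 0],
    [0, 0, 0, 0]
  ]
}}

```text
t: 7.35
ee_pos: [629.3, 229.9, 34.4]
orientation: [2.044, 0.335, -2.042]
ft_force: [0.1, -0.0, -0.7]
width: 22.4
```

Call:
{"op": "arm_command", "data": {
  "deltas": [
    [0, 0, 0, 0],
    [0, 0, 0, 0],
    [0, 0, 0, 0]
  ],
  "hand": 0.032
}}

```text
t: 7.65
ee_pos: [629.3, 229.9, 33.9]
orientation: [2.044, 0.335, -2.042]
ft_force: [-1.0, 0.1, 0.3]
width: 32.1
```

Call:
{"op": "arm_command", "data": {
  "deltas": [
    [-0.005, 0, 0, 0],
    [-0.015, 0, 0, 0],
    [-0.03, 0, 0, 0],
    [-0.03, 0, 0, 0],
    [-0.03, 0, 0, 0],
    [0, 0, 0, 0]
  ]
}}

```text
t: 8.25
ee_pos: [629.1, 230.2, 150.9]
orientation: [2.044, 0.335, -2.042]
ft_force: [-0.2, 0.3, 0.8]
width: 31.7
```

```bash
python3 go.py 446.8 -135 140 -90 40
```

```text
t 8.25 pos [629.1 230.2 150.9] psi -71.2 dpsi -18.8 w 31.7 F [-0.2  0.3  0.8] q6 1.58 tilt 0.17
11 [[0.0011,0.0261,0.0264,0.03],[0.0011,0.0269,0.0256,0.03],[0.0011,0.0276,0.0248,0.03],[0.0011,0.0283,0.0239,0.03],[0.0011,0.029,0.0231,0.03],[0.0011,0.0297,0.0222,0.03],[0.0011,0.0304,0.0213,0.03],[0.0011,0.031,0.0204,0.03],[0.0011,0.0316,0.0195,0.03],[0.0011,0.0322,0.0185,0.03],[0.0011,0.0327,0.0176,0.03]]
```

Call:
{"op": "arm_command", "data": {
  "deltas": [
    [0, 0.026, 0.026, 0.03],
    [0, 0.027, 0.026, 0.03],
    [0, 0.028, 0.025, 0.03],
    [0, 0.028, 0.024, 0.03],
    [0, 0.029, 0.023, 0.03],
    [0, 0.03, 0.022, 0.03],
    [0, 0.03, 0.021, 0.03],
    [0, 0.031, 0.02, 0.03],
    [0, 0.032, 0.02, 0.03],
    [0, 0.02, 0.011, 0.03]
  ],
  "hand": 0.05
}}

```text
t: 9.25
ee_pos: [464.1, -96.1, 154.9]
orientation: [2.222, 0.024, -2.198]
ft_force: [0.5, -0.9, 0.8]
width: 49.6
```

```bash
python3 - <<'E'
from h import *
snap("top","pics/t11.png",185,130,80,70,8)
E
python3 go.py 446.8 -135 120 -90 40
```

```text
t 9.3 pos [463.1 -97.6 154.9] psi -88.9 dpsi -1.1 w 50.1 F [-1.1 -0.7  0.1] q6 1.32 tilt 0.56
2 [[0.0174,0.0185,0.0087,0.01],[0.0174,0.0186,0.0085,0.01]]
```

View pics/t11.png

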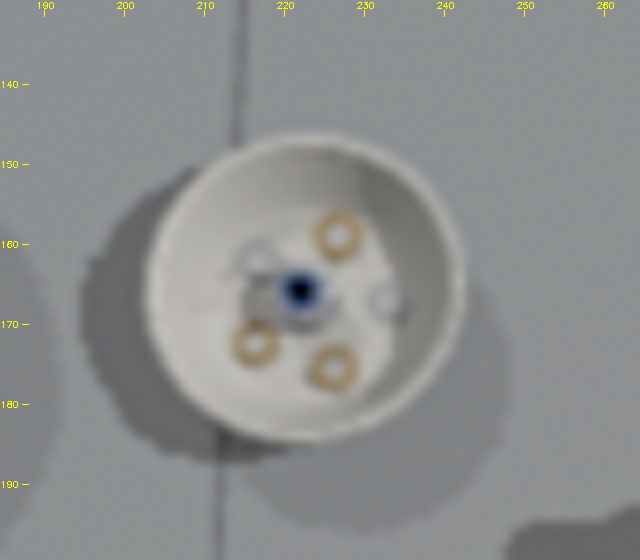

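t11 shows the nut upright in the dish, blue ring at (222,166), in the middle of the washers. Collar next.

Call:
{"op": "arm_command", "data": {
  "deltas": [
    [0.017, 0.018, 0.009, 0.01],
    [0.017, 0.018, 0.008, 0.01],
    [0, 0, 0, 0],
    [0, 0, 0, 0]
  ]
}}

```text
t: 9.7
ee_pos: [447.1, -135.6, 121.5]
orientation: [-2.235, 0.005, 2.206]
ft_force: [-0.3, -0.3, 0.0]
width: 49.5
```

```bash
python3 -c "
from h import *
print(px2w('top',222,166,22))"; python3 go.py 446.8 -135 73 -90 40
```

```text
[627.11694258 231.23226712]
t 9.7 pos [ 447.1 -135.6  121.5] psi -90.2 dpsi 0.2 w 49.5 F [-0.3 -0.3  0. ] q6 1.25 tilt 0.74
2 [[0.0242,-0.0003,0.0005,-0.002],[0.0242,-0.0003,0.0005,-0.002]]
```

Call:
{"op": "arm_command", "data": {
  "deltas": [
    [0.015, 0, 0, 0],
    [0.015, 0, 0, 0],
    [0.012, 0, 0, 0],
    [0.003, 0, 0, 0],
    [0, 0, 0, 0]
  ]
}}

```text
t: 10.2
ee_pos: [452.0, -132.9, 78.0]
orientation: [2.24, -0.001, -2.199]
ft_force: [-0.2, -0.1, -0.0]
width: 49.8
```

```bash
python3 go.py 446.8 -135 74 -90 40
```

```text
t 10.2 pos [ 452.  -132.9   78. ] psi -89.9 dpsi -0.1 w 49.8 F [-0.2 -0.1 -0. ] q6 1.25 tilt 1.07
1 [[0.004,0.0021,0.0053,0.001]]
```

Call:
{"op": "arm_command", "data": {
  "deltas": [
    [0.002, 0.002, 0.005, 0],
    [0.002, 0, 0, 0],
    [0, 0, 0, 0]
  ]
}}

```text
t: 10.5
ee_pos: [447.4, -134.8, 74.8]
orientation: [2.241, -0.001, -2.197]
ft_force: [0.3, 0.8, 0.3]
width: 49.9
```

```bash
python3 go.py 446.8 -135 74 -90 40
```

```text
t 10.5 pos [ 447.4 -134.8   74.8] psi -89.9 dpsi -0.1 w 49.9 F [0.3 0.8 0.3] q6 1.24 tilt 1.17
1 [[0.0008,0.0001,0.0007,0.002]]
```

Call:
{"op": "arm_command", "data": {
  "deltas": [
    [0.0005, 0, 0, 0],
    [0, 0, 0, 0],
    [0, 0, 0, 0],
    [0, 0, 0, 0],
    [0, 0, 0, 0],
    [0, 0, 0, 0]
  ],
  "hand": 0.0
}}

```text
t: 11.1
ee_pos: [447.8, -135.2, 74.9]
orientation: [2.243, -0.002, -2.195]
ft_force: [0.7, -0.2, -0.1]
width: 25.4
```

```bash
python3 go.py 446.8 -135 135 -90 40
```

```text
t 11.1 pos [ 447.8 -135.2   74.9] psi -89.9 dpsi -0.1 w 25.4 F [ 0.7 -0.2 -0.1] q6 1.24 tilt 1.23
2 [[-0.0301,-0.0,-0.0002,0.001],[-0.0301,-0.0,-0.0002,0.001]]
```

Call:
{"op": "arm_command", "data": {
  "deltas": [
    [-0.01, 0, 0, 0],
    [-0.02, 0, 0, 0],
    [-0.02, 0, 0, 0],
    [0, 0, 0, 0]
  ]
}}

```text
t: 11.5
ee_pos: [446.1, -134.9, 127.2]
orientation: [2.241, -0.001, -2.198]
ft_force: [-0.5, -0.6, -1.2]
width: 25.4
```

```bash
python3 go.py 625 -248 110 -90 40
```

```text
t 11.5 pos [ 446.1 -134.9  127.2] psi -89.9 dpsi -0.1 w 25.4 F [-0.5 -0.6 -1.2] q6 1.24 tilt 1.11
6 [[0.0035,0.0189,-0.0297,0.0],[0.0035,0.0189,-0.0297,0.0],[0.0035,0.0189,-0.0297,0.0],[0.0035,0.0189,-0.0297,0.0],[0.0035,0.0189,-0.0298,0.0],[0.0035,0.0189,-0.0298,0.0]]
```

Call:
{"op": "arm_command", "data": {
  "deltas": [
    [0.003, 0.019, -0.03, 0],
    [0.003, 0.019, -0.03, 0],
    [0.003, 0.019, -0.03, 0],
    [0.003, 0.019, -0.03, 0],
    [0.003, 0.019, -0.03, 0],
    [0.002, 0.01, -0.015, 0],
    [0, 0, 0, 0],
    [0, 0, 0, 0]
  ]
}}

```text
t: 12.3
ee_pos: [613.6, -241.9, 108.6]
orientation: [2.236, 0.001, -2.204]
ft_force: [-0.5, -0.3, -2.3]
width: 25.1
```

```bash
python3 - <<'E'
from h import *
snap("top","pics/t12.png",305,190,100,75,8)
E
python3 go.py 625 -248 60 -90 40
```

```text
t 12.35 pos [ 613.4 -241.7  108.6] psi -89.9 dpsi -0.1 w 25.0 F [ 0.5  0.7 -0.8] q6 1.17 tilt 0.84
2 [[0.0244,0.0031,-0.0055,0.001],[0.0244,0.0031,-0.0055,0.001]]
```

View pics/t12.png

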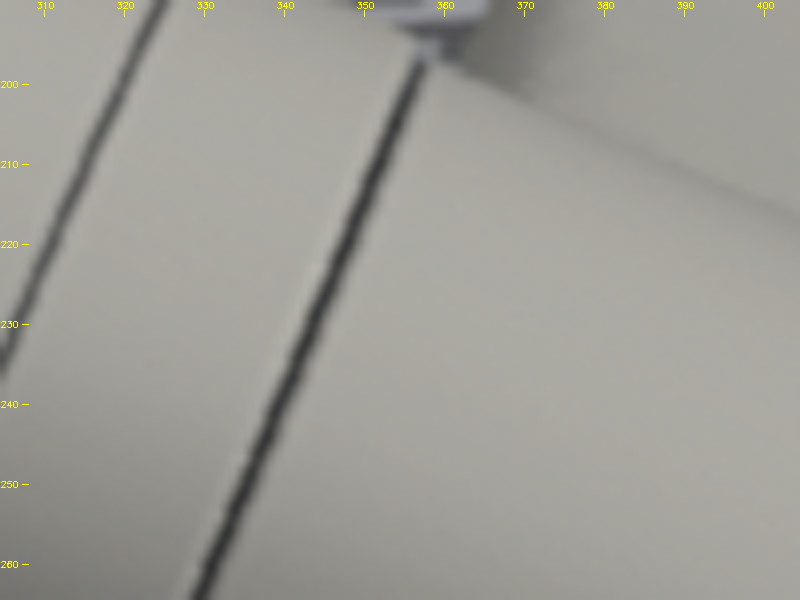

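The arm hides the stack in t12, so I'll descend into the tray. I expect contact at a TCP height of about 43.

Call:
{"op": "arm_command", "data": {
  "deltas": [
    [0.015, 0.006, -0.011, 0],
    [0.02, 0, 0, 0],
    [0.015, 0, 0, 0],
    [0.004, 0, 0, 0],
    [0, 0, 0, 0]
  ]
}}

```text
t: 12.85
ee_pos: [621.2, -244.7, 53.5]
orientation: [2.233, 0.005, -2.207]
ft_force: [0.2, -1.0, -1.2]
width: 25.2
```

```bash
python3 - <<'E'
from h import *
snap("scene","pics/a3.png",250,210,110,80,7)
E
python3 go.py 625 -248 43 -90 40
```

```text
t 12.9 pos [ 621.3 -244.7   53.8] psi -89.8 dpsi -0.2 w 24.9 F [ 0.2  1.9 -0.8] q6 1.17 tilt 0.67
1 [[0.0108,0.0033,-0.0036,0.003]]
```

View pics/a3.png

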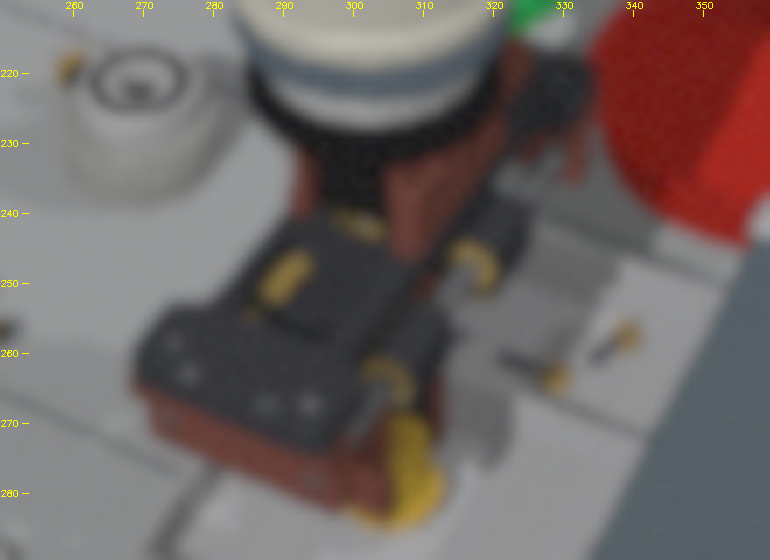

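a3 shows the collar (about 308,280) held upright inside the empty compartment, and the bearing exposed on the gear unit (268,221).

Call:
{"op": "arm_command", "data": {
  "deltas": [
    [0.004, 0.003, -0.002, 0],
    [0.003, 0, 0, 0],
    [0, 0, 0, 0]
  ]
}}

```text
t: 13.2
ee_pos: [624.4, -248.2, 48.3]
orientation: [2.235, 0.003, -2.203]
ft_force: [0.6, 0.1, -0.9]
width: 25.5
```

Call:
{"op": "arm_command", "data": {
  "deltas": [
    [0.0015, 0, 0, 0],
    [0, 0, 0, 0]
  ]
}}

```text
t: 13.4
ee_pos: [624.8, -248.5, 47.3]
orientation: [2.236, 0.003, -2.202]
ft_force: [-1.1, 0.1, -1.5]
width: 25.5
```

Call:
{"op": "arm_command", "data": {
  "deltas": [
    [0.001, 0, 0, 0],
    [0, 0, 0, 0]
  ]
}}

```text
t: 13.6
ee_pos: [624.9, -248.6, 46.4]
orientation: [2.236, 0.003, -2.202]
ft_force: [-0.3, -0.2, -0.7]
width: 25.1
```

Call:
{"op": "arm_command", "data": {
  "deltas": [
    [0.001, 0, 0, 0],
    [0, 0, 0, 0]
  ]
}}

```text
t: 13.8
ee_pos: [625.0, -248.6, 45.4]
orientation: [2.237, 0.003, -2.202]
ft_force: [-0.1, -0.2, -0.6]
width: 25.0
```

Call:
{"op": "arm_command", "data": {
  "deltas": [
    [0.001, 0, 0, 0],
    [0, 0, 0, 0]
  ]
}}

```text
t: 14.0
ee_pos: [625.0, -248.5, 44.3]
orientation: [2.236, 0.003, -2.202]
ft_force: [0.3, -0.5, -1.6]
width: 25.2
```

Call:
{"op": "arm_command", "data": {
  "deltas": [
    [0.001, 0, 0, 0],
    [0, 0, 0, 0]
  ]
}}

```text
t: 14.2
ee_pos: [625.0, -248.5, 43.2]
orientation: [2.236, 0.003, -2.202]
ft_force: [0.5, 0.2, -1.2]
width: 25.3
```

Call:
{"op": "arm_command", "data": {
  "deltas": [
    [0.001, 0, 0, 0],
    [0, 0, 0, 0]
  ]
}}

```text
t: 14.4
ee_pos: [625.2, -248.6, 43.2]
orientation: [2.237, 0.003, -2.201]
ft_force: [0.7, -0.9, -1.6]
width: 25.2
```

Call:
{"op": "arm_command", "data": {
  "deltas": [
    [0.001, 0, 0, 0],
    [0, 0, 0, 0]
  ]
}}

```text
t: 14.6
ee_pos: [625.4, -248.7, 43.1]
orientation: [2.237, 0.002, -2.201]
ft_force: [1.2, -0.3, -0.2]
width: 25.0
```

Call:
{"op": "arm_command", "data": {
  "deltas": [
    [0, 0, 0, 0],
    [0, 0, 0, 0],
    [0, 0, 0, 0]
  ],
  "hand": 0.045
}}

```text
t: 14.9
ee_pos: [625.5, -248.8, 42.9]
orientation: [2.237, 0.002, -2.2]
ft_force: [1.5, -0.0, -0.7]
width: 44.3
```

Call:
{"op": "arm_command", "data": {
  "deltas": [
    [-0.005, 0, 0, 0],
    [-0.015, 0, 0, 0],
    [-0.03, 0, 0, 0],
    [-0.03, 0, 0, 0],
    [0, 0, 0, 0]
  ],
  "hand": 0.045
}}

```text
t: 15.4
ee_pos: [624.2, -248.7, 127.7]
orientation: [2.237, 0.003, -2.201]
ft_force: [0.7, 0.0, 0.6]
width: 45.5
```

```bash
python3 go.py 446 -60 160 -68 40
```

```text
t 15.4 pos [ 624.2 -248.7  127.7] psi -89.8 dpsi 21.8 w 45.5 F [0.7 0.  0.6] q6 1.16 tilt 0.91
7 [[-0.0051,-0.027,0.0253,-0.054],[-0.0051,-0.0284,0.0238,-0.054],[-0.0051,-0.0296,0.0222,-0.054],[-0.0051,-0.0308,0.0206,-0.054],[-0.0051,-0.0318,0.0189,-0.054],[-0.0051,-0.0328,0.0171,-0.054],[-0.0051,-0.0337,0.0153,-0.054]]
```

Call:
{"op": "arm_command", "data": {
  "deltas": [
    [-0.005, -0.035, 0.016, 0],
    [-0.005, -0.035, 0.016, 0],
    [-0.005, -0.035, 0.016, 0],
    [-0.005, -0.035, 0.016, 0],
    [-0.005, -0.035, 0.016, 0],
    [-0.005, -0.035, 0.016, 0],
    [-0.005, -0.035, 0.016, 0],
    [-0.005, -0.035, 0.016, 0],
    [0, -0.017, 0.008, 0],
    [0, 0, 0, 0]
  ],
  "hand": 0.07
}}

```text
t: 16.4
ee_pos: [481.2, 56.6, 168.9]
orientation: [2.245, -0.003, -2.194]
ft_force: [0.6, -0.1, -0.6]
width: 70.0
```

```bash
python3 - <<'E'
from h import *
snap("top","pics/t13.png",320,130,100,125,6)
E
python3 go.py 446 -134 120 -90 40
```

```text
t 16.45 pos [481.9  55.9 169. ] psi -90.0 dpsi 0.0 w 70.1 F [ 0.5 -0.1 -0.5] q6 1.67 tilt 1.38
5 [[0.0098,0.0379,0.0074,-0.0],[0.0098,0.0379,0.0074,-0.0],[0.0098,0.0379,0.0074,-0.0],[0.0098,0.0379,0.0074,-0.0],[0.0098,0.0379,0.0074,-0.0]]
```

View pics/t13.png

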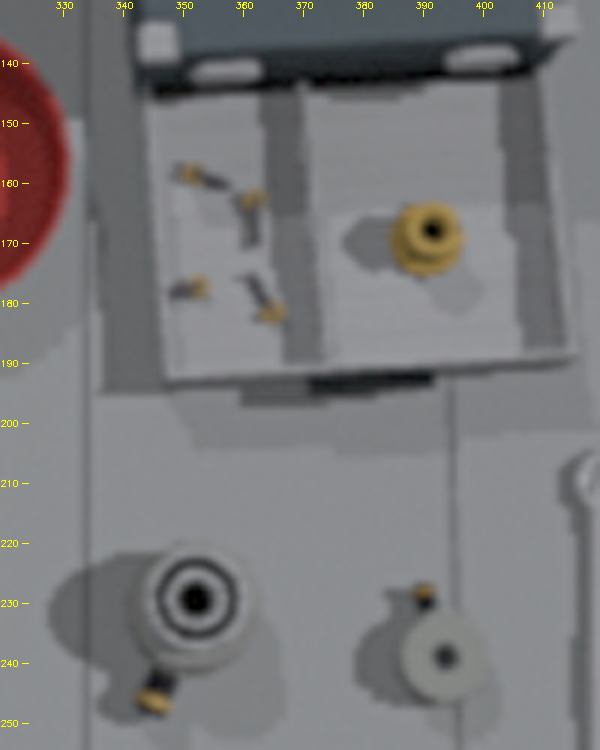

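t13: the collar stands on its flange in the empty compartment (390,168). The bearing's bore is at (352.2,229.3).

```bash
python3 - <<'E'
from h import *
im=cv2.imread("pics/t13_full.png"); g=cv2.GaussianBlur(cv2.cvtColor(cv2.resize(im[215:260,330:375],None,fx=8,fy=8,interpolation=cv2.INTER_CUBIC),cv2.COLOR_BGR2GRAY),(0,0),3)
sub=im[222:237,344:361].max(2); m=(sub<70); ys,xs=np.nonzero(m); print(xs.mean()+344,ys.mean()+222,m.sum())
print(px2w("top",xs.mean()+344,ys.mean()+222,40),px2w("top",352.2,229.3,40))
E
python3 go.py 446 -134 100 -90 40
```

```text
351.6238532110092 229.5137614678899 109
[ 447.28214266 -132.51710947] [ 447.88348964 -134.09401491]
t 16.45 pos [481.9  55.9 169. ] psi -90.0 dpsi 0.0 w 70.1 F [ 0.5 -0.1 -0.5] q6 1.67 tilt 1.38
6 [[0.0115,0.0316,0.0063,-0.0],[0.0115,0.0316,0.0063,-0.0],[0.0115,0.0316,0.0063,-0.0],[0.0115,0.0316,0.0063,-0.0],[0.0115,0.0316,0.0063,-0.0],[0.0115,0.0316,0.0063,-0.0]]
```

Call:
{"op": "arm_command", "data": {
  "deltas": [
    [0.011, 0.032, 0.006, 0],
    [0.011, 0.032, 0.006, 0],
    [0.011, 0.032, 0.006, 0],
    [0.011, 0.032, 0.006, 0],
    [0.011, 0.032, 0.006, 0],
    [0.005, 0.016, 0.003, 0],
    [0, 0, 0, 0]
  ]
}}

```text
t: 17.15
ee_pos: [454.4, -133.3, 107.7]
orientation: [2.255, -0.008, -2.184]
ft_force: [0.2, -0.1, 1.0]
width: 70.3
```

```bash
python3 go.py 447.5 -134 54 -90 40
```

```text
t 17.15 pos [ 454.4 -133.3  107.7] psi -90.1 dpsi 0.1 w 70.3 F [ 0.2 -0.1  1. ] q6 1.25 tilt 1.84
2 [[0.0267,0.0002,0.0043,-0.001],[0.0267,0.0002,0.0043,-0.001]]
```

Call:
{"op": "arm_command", "data": {
  "deltas": [
    [0.018, 0, 0.006, 0],
    [0.02, 0, 0.002, 0],
    [0.01, 0, 0, 0],
    [0, 0, 0, 0]
  ]
}}

```text
t: 17.55
ee_pos: [450.0, -136.4, 59.0]
orientation: [-2.26, 0.014, 2.182]
ft_force: [-0.3, 0.6, -0.4]
width: 70.0
```

```bash
python3 go.py 447.5 -134 54.5 -90 40
```

```text
t 17.55 pos [ 450.  -136.4   59. ] psi -90.4 dpsi 0.4 w 70.0 F [-0.3  0.6 -0.4] q6 1.25 tilt 2.05
1 [[0.0044,-0.0024,0.0027,-0.007]]
```

Call:
{"op": "arm_command", "data": {
  "deltas": [
    [0.004, -0.002, 0.003, 0],
    [0, 0, 0, 0]
  ]
}}

```text
t: 17.75
ee_pos: [447.8, -134.1, 55.3]
orientation: [2.261, -0.014, -2.181]
ft_force: [0.1, -0.3, -0.1]
width: 69.7
```

```bash
python3 go.py 447.5 -134 54.5 -90 40
```

```text
t 17.75 pos [ 447.8 -134.1   55.3] psi -90.4 dpsi 0.4 w 69.7 F [ 0.1 -0.3 -0.1] q6 1.25 tilt 2.1
1 [[0.0008,-0.0001,0.0003,-0.006]]
```

Call:
{"op": "arm_command", "data": {
  "deltas": [
    [0, 0, 0, 0],
    [0, 0, 0, 0],
    [0, 0, 0, 0],
    [0, 0, 0, 0],
    [0, 0, 0, 0]
  ],
  "hand": 0.0
}}

```text
t: 18.25
ee_pos: [449.1, -134.0, 57.1]
orientation: [2.263, -0.014, -2.176]
ft_force: [-0.6, -0.0, -1.5]
width: 46.1
```

```bash
python3 - <<'E'
from h import *
snap("scene","pics/a4.png",225,170,90,75,8)
E
python3 go.py 447.5 -134 54.5 -90 40
```

```text
t 18.3 pos [ 449. -134.   57.] psi -90.3 dpsi 0.3 w 45.6 F [ 0.4  0.1 -2.3] q6 1.25 tilt 2.27
1 [[0.0024,-0.0,0.0016,-0.005]]
```

View pics/a4.png

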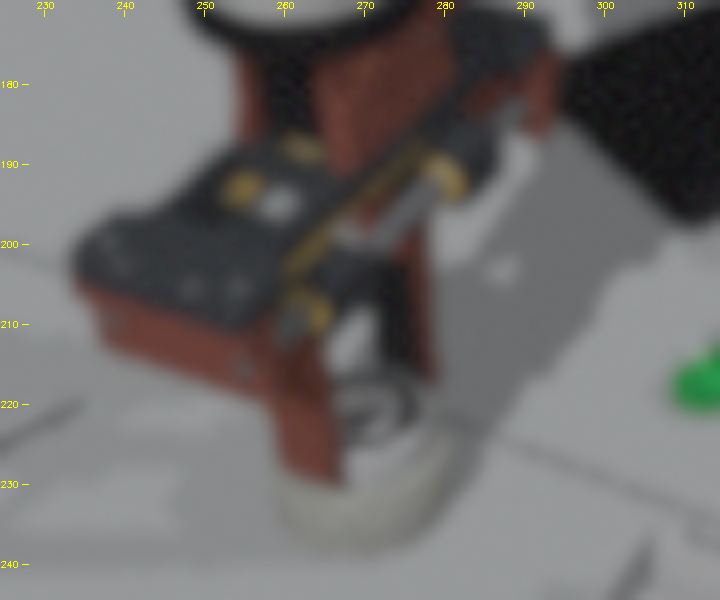

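a4 shows the finger on the bearing above the gear's rim; width 45.6. Lifting.

Call:
{"op": "arm_command", "data": {
  "deltas": [
    [-0.005, 0, 0, 0],
    [-0.015, 0, 0, 0],
    [-0.02, 0, 0, 0],
    [-0.01, 0, 0, 0]
  ]
}}

```text
t: 18.7
ee_pos: [445.5, -133.2, 107.5]
orientation: [2.259, -0.013, -2.183]
ft_force: [0.1, 0.1, -1.5]
width: 46.1
```

```bash
python3 go.py 654 -4 100 -90 40
```

```text
t 18.7 pos [ 445.5 -133.2  107.5] psi -90.3 dpsi 0.3 w 46.1 F [ 0.1  0.1 -1.5] q6 1.25 tilt 2.01
7 [[0.002,-0.0186,-0.0296,-0.001],[0.002,-0.0186,-0.0296,-0.001],[0.002,-0.0186,-0.0297,-0.001],[0.002,-0.0186,-0.0297,-0.001],[0.002,-0.0185,-0.0297,-0.001],[0.002,-0.0185,-0.0297,-0.001],[0.002,-0.0185,-0.0297,-0.001]]
```

Call:
{"op": "arm_command", "data": {
  "deltas": [
    [0, -0.019, -0.03, 0],
    [0.002, -0.019, -0.03, 0],
    [0.002, -0.019, -0.03, 0],
    [0.002, -0.019, -0.03, 0],
    [0.002, -0.019, -0.03, 0],
    [0.002, -0.018, -0.03, 0],
    [0, -0.009, -0.015, 0],
    [0, 0, 0, 0]
  ]
}}

```text
t: 19.5
ee_pos: [648.1, -7.8, 106.0]
orientation: [-2.261, 0.016, 2.179]
ft_force: [-0.5, -0.4, -1.3]
width: 46.4
```

```bash
python3 - <<'E'
from h import *
snap("scene","pics/a5.png",310,150,100,100,6)
E
python3 go.py 654 -4 50 -90 40
```

```text
t 19.55 pos [646.7  -8.3 105.7] psi -90.5 dpsi 0.5 w 46.0 F [-0.6  0.  -1.4] q6 1.56 tilt 2.07
2 [[0.0279,-0.0024,-0.0026,-0.004],[0.0279,-0.0023,-0.0026,-0.004]]
```

View pics/a5.png

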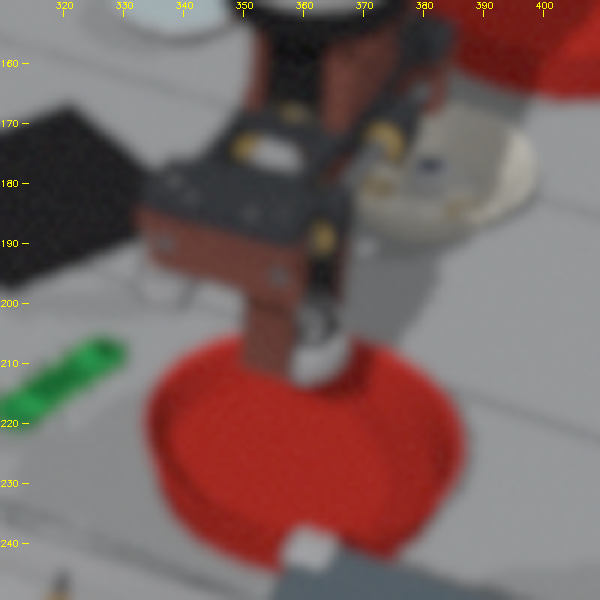

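```bash
python3 - <<'E'
from ov import *
im=cv2.imread("pics/a5_full.png")
crop(im,"pics/a5z.png",335,185,50,38,15)
z=cv2.imread("pics/a5z.png")
R=Ro.from_rotvec(ctrl.get_obs()['orientation']).as_matrix(); p=np.array([646.7,-8.3,105.7])
# expected circles at bearing bottom (30 ahead) and top (16 ahead)
for d,c in((30.,(255,255,255)),(16.,(0,255,0))):
  P=[]
  for a in np.linspace(0,6.283,72):
    X=p+R@np.array([d,23.5*np.cos(a),23.5*np.sin(a)]); P.append((w2px("scene",X)-[335,185]+.5)*15)
  cv2.polylines(z,[np.array(P).astype(int)],True,c,1)
cv2.imwrite("pics/a5z2.png",z)
E
```

```text
(no output)
```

View pics/a5z2.png

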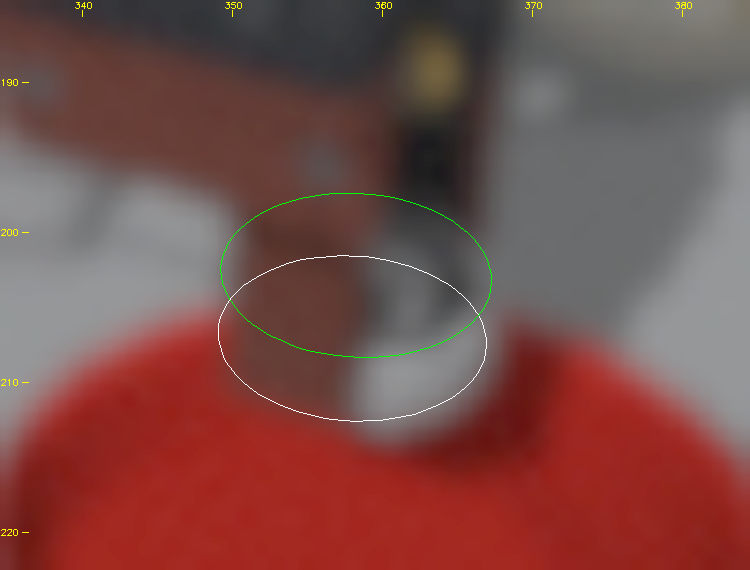

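a5: the bearing is held roughly level above the tub, which is centred at (357,222). Descending.

Call:
{"op": "arm_command", "data": {
  "deltas": [
    [0.02, -0.004, -0.006, 0],
    [0.02, 0, 0, 0],
    [0.012, 0, 0, 0],
    [0, 0, 0, 0]
  ]
}}

```text
t: 19.95
ee_pos: [650.1, -7.1, 52.4]
orientation: [-2.254, 0.019, 2.184]
ft_force: [-0.9, -0.5, -1.0]
width: 45.7
```

```bash
python3 go.py 654 -4 40 -90 40
```

```text
t 19.95 pos [650.1  -7.1  52.4] psi -90.6 dpsi 0.6 w 45.7 F [-0.9 -0.5 -1. ] q6 1.56 tilt 1.85
1 [[0.0125,-0.0033,-0.0035,-0.01]]
```

Call:
{"op": "arm_command", "data": {
  "deltas": [
    [0.006, -0.003, -0.003, 0],
    [0.005, 0, 0, 0],
    [0, 0, 0, 0]
  ]
}}

```text
t: 20.25
ee_pos: [653.1, -5.1, 42.0]
orientation: [-2.254, 0.02, 2.183]
ft_force: [0.3, -0.5, -1.5]
width: 45.8
```

Call:
{"op": "arm_command", "data": {
  "deltas": [
    [0.0015, 0, 0, 0],
    [0, 0, 0, 0]
  ]
}}

```text
t: 20.45
ee_pos: [653.6, -5.1, 41.1]
orientation: [-2.255, 0.02, 2.182]
ft_force: [0.4, 0.6, -1.0]
width: 46.4
```

Call:
{"op": "arm_command", "data": {
  "deltas": [
    [0.001, 0, 0, 0],
    [0, 0, 0, 0]
  ]
}}

```text
t: 20.65
ee_pos: [654.0, -5.1, 40.7]
orientation: [-2.256, 0.02, 2.181]
ft_force: [-1.0, -0.2, -1.1]
width: 46.0
```

Call:
{"op": "arm_command", "data": {
  "deltas": [
    [0.001, 0, 0, 0],
    [0, 0, 0, 0]
  ]
}}

```text
t: 20.85
ee_pos: [654.2, -5.1, 39.9]
orientation: [-2.257, 0.02, 2.18]
ft_force: [-0.3, 0.3, -1.2]
width: 46.0
```

Call:
{"op": "arm_command", "data": {
  "deltas": [
    [0.001, 0, 0, 0],
    [0, 0, 0, 0]
  ]
}}

```text
t: 21.05
ee_pos: [654.3, -5.1, 38.9]
orientation: [-2.257, 0.02, 2.18]
ft_force: [-0.1, 0.2, -1.2]
width: 46.0
```

Call:
{"op": "arm_command", "data": {
  "deltas": [
    [0.001, 0, 0, 0],
    [0, 0, 0, 0]
  ]
}}

```text
t: 21.25
ee_pos: [654.3, -5.1, 37.7]
orientation: [-2.257, 0.02, 2.18]
ft_force: [-0.3, -0.1, -2.3]
width: 45.4
```

Call:
{"op": "arm_command", "data": {
  "deltas": [
    [0.001, 0, 0, 0],
    [0, 0, 0, 0]
  ]
}}

```text
t: 21.45
ee_pos: [654.3, -5.1, 36.6]
orientation: [-2.257, 0.02, 2.181]
ft_force: [0.9, -0.6, -1.2]
width: 46.2
```

Call:
{"op": "arm_command", "data": {
  "deltas": [
    [0.001, 0, 0, 0],
    [0, 0, 0, 0]
  ]
}}

```text
t: 21.65
ee_pos: [654.4, -5.1, 35.5]
orientation: [-2.257, 0.02, 2.181]
ft_force: [0.2, 0.7, -1.4]
width: 46.3
```

Call:
{"op": "arm_command", "data": {
  "deltas": [
    [0.001, 0, 0, 0],
    [0, 0, 0, 0]
  ]
}}

```text
t: 21.85
ee_pos: [654.5, -5.1, 34.9]
orientation: [-2.257, 0.02, 2.18]
ft_force: [-0.3, 0.1, -1.0]
width: 45.9
```

Call:
{"op": "arm_command", "data": {
  "deltas": [
    [0.001, 0, 0, 0],
    [0, 0, 0, 0]
  ]
}}

```text
t: 22.05
ee_pos: [654.7, -5.1, 35.0]
orientation: [-2.257, 0.02, 2.18]
ft_force: [-0.6, 0.5, -2.1]
width: 45.9
```

Call:
{"op": "arm_command", "data": {
  "deltas": [
    [0.001, 0, 0, 0],
    [0, 0, 0, 0],
    [0, 0, 0, 0],
    [0, 0, 0, 0]
  ],
  "hand": 0.065
}}

```text
t: 22.45
ee_pos: [655.3, -5.1, 33.9]
orientation: [-2.259, 0.02, 2.179]
ft_force: [-0.4, -0.7, 0.3]
width: 64.9
```

Call:
{"op": "arm_command", "data": {
  "deltas": [
    [-0.01, 0, 0, 0],
    [-0.02, 0, 0, 0],
    [-0.03, 0, 0, 0],
    [-0.03, 0, 0, 0],
    [-0.03, 0, 0, 0],
    [0, 0, 0, 0]
  ]
}}

```text
t: 23.05
ee_pos: [650.5, -4.3, 159.9]
orientation: [-2.257, 0.02, 2.18]
ft_force: [0.2, -1.2, 0.7]
width: 65.0
```

```bash
python3 - <<'E'
from h import *
snap("scene","pics/a6.png",235,180,165,110,4.8)
snap("top","pics/t14.png",250,120,130,140,4.2)
E
python3 go.py 446 -20 150 -90 40
```

```text
t 23.15 pos [648.4  -4.2 156.1] psi -90.7 dpsi 0.7 w 64.8 F [-0.6  0.  -0.1] q6 1.56 tilt 1.71
6 [[0.0001,0.003,0.0337,-0.002],[0.0001,0.0029,0.0337,-0.002],[0.0001,0.0029,0.0337,-0.002],[0.0001,0.0028,0.0337,-0.002],[0.0001,0.0027,0.0337,-0.002],[0.0001,0.0027,0.0337,-0.002]]
```

View pics/a6.png

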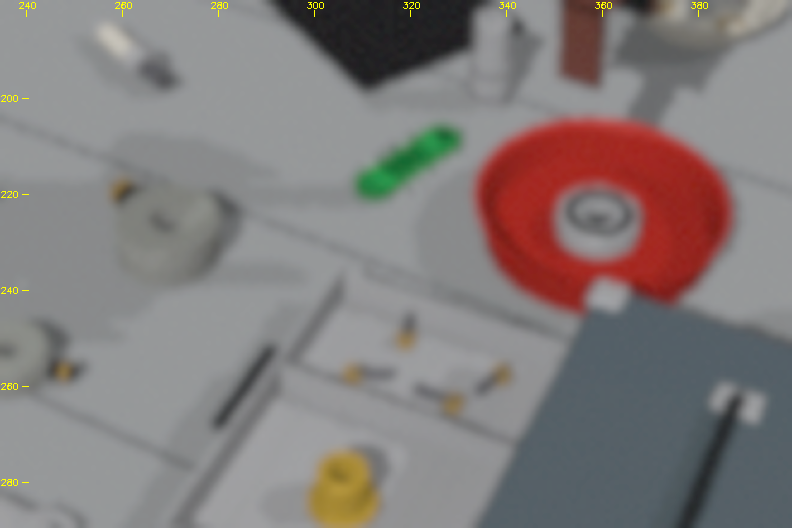

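View pics/t14.png

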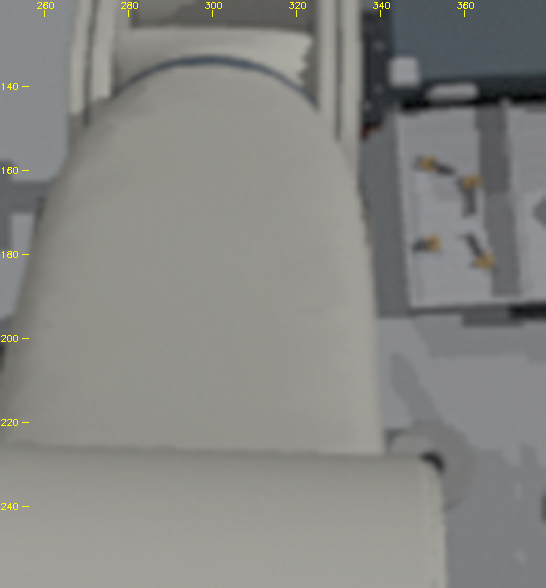

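a6: the bearing lies flat in the small tub (598,214 in the zoomed picture) and the collar stands in the tray. I'll move aside to measure the gear unit.

Call:
{"op": "arm_command", "data": {
  "deltas": [
    [0, -0.012, 0.03, 0.05],
    [0, -0.012, 0.03, 0.05],
    [0, -0.012, 0.03, 0.05],
    [0, -0.012, 0.03, 0.05],
    [0, -0.012, 0.02, 0.05],
    [0, -0.01, 0.02, 0.05],
    [0, -0.005, 0.01, 0.05],
    [0, 0, 0, 0.05]
  ],
  "hand": 0.0878
}}

```text
t: 23.95
ee_pos: [477.8, 94.5, 141.1]
orientation: [-2.0, 0.44, 1.975]
ft_force: [0.7, -0.4, -0.2]
width: 87.7
```

```bash
python3 - <<'E'
from h import *
snap("top","pics/t15.png",325,205,60,55,10)
E
python3 go.py 446 -133 130 -113.4 40
```

```text
t 24.0 pos [478.   94.2 141. ] psi -114.7 dpsi 1.3 w 87.8 F [-0.9 -0.5 -0.5] q6 2.19 tilt 0.8
6 [[0.0021,0.0366,-0.011,-0.004],[0.0021,0.0367,-0.0108,-0.004],[0.0021,0.0367,-0.0107,-0.004],[0.0021,0.0367,-0.0105,-0.004],[0.0021,0.0368,-0.0104,-0.004],[0.0021,0.0368,-0.0103,-0.004]]
```

View pics/t15.png

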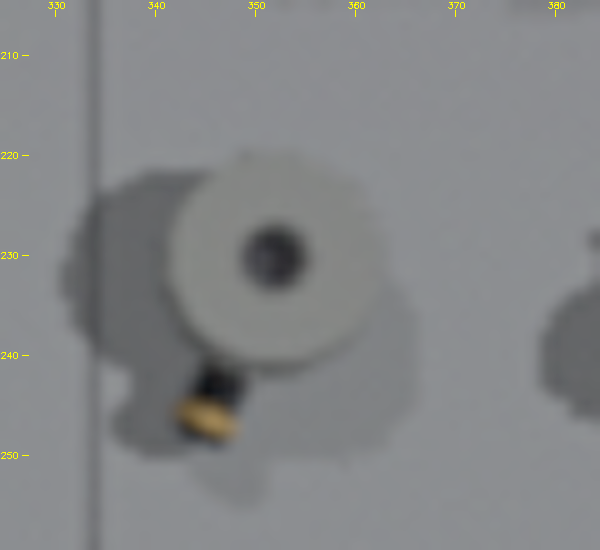

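```bash
python3 - <<'E'
from h import *
c=px2w("top",352,230.2,26); t=px2w("top",345.3,246.3,12); t2=px2w("top",347,241.5,15)
print(c,t,np.degrees(np.arctan2(*(t-c)[::-1])),np.linalg.norm(t-c))
t=px2w("scene",259,219.3,12); print("scene tip",t,np.degrees(np.arctan2(*(t-c)[::-1])))
E
```

```text
[ 447.23196017 -134.78734885] [ 404.04229907 -117.16555687] 157.80407389805913 46.646268647253706
scene tip [ 400.95990128 -118.70706582] 160.8368402398041
```

Hole at (352,230.2), so the gear is centred at about (447,-134.5) with +x at about 158°. The grip yaw is -112°.

Call:
{"op": "arm_command", "data": {
  "deltas": [
    [0.002, 0.037, -0.011, -0.008],
    [0.002, 0.037, -0.011, -0.008],
    [0.002, 0.037, -0.01, -0.008],
    [0.002, 0.037, -0.01, -0.008],
    [0.002, 0.037, -0.01, -0.008],
    [0.002, 0.018, -0.005, 0],
    [0, 0, 0, 0]
  ]
}}

```text
t: 24.7
ee_pos: [446.0, -121.1, 124.7]
orientation: [-2.02, 0.394, 2.014]
ft_force: [-0.3, 0.3, -0.3]
width: 87.8
```

```bash
python3 go.py 447 -134.5 60 -112 40
```

```text
t 24.7 pos [ 446.  -121.1  124.7] psi -111.7 dpsi -0.3 w 87.8 F [-0.3  0.3 -0.3] q6 1.67 tilt 0.46
2 [[0.0324,0.0058,-0.0028,0.003],[0.0324,0.0058,-0.0028,0.003]]
```

Call:
{"op": "arm_command", "data": {
  "deltas": [
    [0.02, 0.01, -0.005, 0.004],
    [0.025, 0.002, 0, 0],
    [0.014, 0, 0, 0],
    [0, 0, 0, 0]
  ]
}}

```text
t: 25.1
ee_pos: [445.9, -133.7, 62.6]
orientation: [-2.016, 0.397, 2.014]
ft_force: [-0.1, -0.7, -0.4]
width: 87.8
```

```bash
python3 go.py 447 -134.5 31 -112 40
```

```text
t 25.1 pos [ 445.9 -133.7   62.6] psi -111.9 dpsi -0.1 w 87.8 F [-0.1 -0.7 -0.4] q6 1.65 tilt 0.39
1 [[0.0316,0.0002,-0.0013,0.001]]
```

Call:
{"op": "arm_command", "data": {
  "deltas": [
    [0.01, 0, -0.001, 0],
    [0.01, 0, 0, 0],
    [0.008, 0, 0, 0],
    [0.002, 0, 0, 0],
    [0, 0, 0, 0]
  ]
}}

```text
t: 25.6
ee_pos: [447.6, -132.6, 30.8]
orientation: [-2.018, 0.394, 2.015]
ft_force: [-0.5, 1.1, -0.4]
width: 87.6
```

```bash
python3 - <<'E'
from h import *
snap("scene","pics/a7.png",225,180,90,75,8)
E
python3 go.py 447 -134.5 31 -112 40
```

```text
t 25.65 pos [ 447.6 -132.6   31. ] psi -111.8 dpsi -0.2 w 87.7 F [-0.9  0.3 -0.2] q6 1.65 tilt 0.39
1 [[0.0,0.002,-0.0002,0.004]]
```

View pics/a7.png

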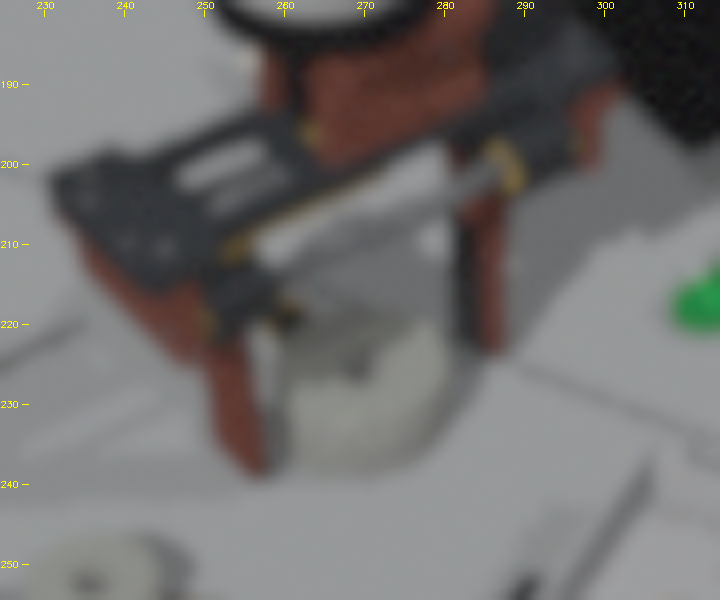

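a7: the fingers straddle the gear (268,230), clear of the outlet at (259,219). Closing.

Call:
{"op": "arm_command", "data": {
  "deltas": [
    [0, 0.002, 0, 0],
    [0, 0, 0, 0],
    [0, 0, 0, 0],
    [0, 0, 0, 0],
    [0, 0, 0, 0],
    [0, 0, 0, 0]
  ],
  "hand": 0.0
}}

```text
t: 26.25
ee_pos: [447.3, -135.0, 32.1]
orientation: [-2.02, 0.395, 2.013]
ft_force: [0.2, 0.1, -2.1]
width: 59.0
```

```bash
python3 go.py 447 -134.5 31 -112 40
```

```text
t 26.25 pos [ 447.3 -135.    32.1] psi -111.8 dpsi -0.2 w 59.0 F [ 0.2  0.1 -2.1] q6 1.65 tilt 0.43
1 [[0.0011,-0.0004,0.0005,0.004]]
```

Call:
{"op": "arm_command", "data": {
  "deltas": [
    [-0.005, 0, 0, 0],
    [-0.015, 0, 0, 0],
    [-0.02, 0, 0, 0],
    [-0.02, 0, 0, 0],
    [0, 0, 0, 0]
  ]
}}

```text
t: 26.75
ee_pos: [446.0, -134.1, 93.9]
orientation: [-2.016, 0.394, 2.016]
ft_force: [0.5, -0.4, -2.8]
width: 59.5
```

```bash
python3 go.py 446 131 80 -112 40; python3 -c "
from h import *
for v in ((225,240),(286.5,222),(247.5,200.5),(265,261.5)): print(px2w('top',*v,4))
print(px2w('scene',*np.mean([(291,181)],axis=0),4))"
```

```text
t 26.75 pos [ 446.  -134.1   93.9] psi -111.8 dpsi -0.2 w 59.5 F [ 0.5 -0.4 -2.8] q6 1.65 tilt 0.37
7 [[0.0017,-0.0352,0.0141,0.001],[0.0017,-0.0352,0.0141,0.001],[0.0017,-0.0352,0.0141,0.001],[0.0017,-0.0352,0.0141,0.001],[0.0017,-0.0351,0.0141,0.001],[0.0017,-0.0351,0.0142,0.001],[0.0017,-0.0351,0.0142,0.001]]
[419.44689087 217.23176717]
[471.60718706  47.01009319]
[531.97486855 158.31007383]
[360.86310283 104.44384909]
[376.66421814  91.01161809]
```

Call:
{"op": "arm_command", "data": {
  "deltas": [
    [0.001, -0.035, 0.014, 0],
    [0.001, -0.035, 0.014, 0],
    [0.001, -0.035, 0.014, 0],
    [0.001, -0.035, 0.014, 0],
    [0.001, -0.035, 0.014, 0],
    [0.001, -0.035, 0.014, 0],
    [0, -0.017, 0.007, 0],
    [0, 0, 0, 0]
  ]
}}

```text
t: 27.55
ee_pos: [446.0, 117.8, 82.3]
orientation: [-2.016, 0.4, 2.012]
ft_force: [0.4, -0.2, -2.7]
width: 59.5
```

```bash
python3 go.py 446 131.3 50 -112 40
```

```text
t 27.55 pos [446.  117.8  82.3] psi -112.0 dpsi 0.0 w 59.5 F [ 0.4 -0.2 -2.7] q6 2.2 tilt 0.44
1 [[0.0322,-0.0128,0.0052,-0.001]]
```

Call:
{"op": "arm_command", "data": {
  "deltas": [
    [0.01, -0.012, 0.005, 0],
    [0.015, 0, 0, 0],
    [0.007, 0, 0, 0],
    [0, 0, 0, 0]
  ]
}}

```text
t: 27.95
ee_pos: [444.8, 129.3, 47.5]
orientation: [-2.015, 0.4, 2.015]
ft_force: [-0.4, -0.1, -2.5]
width: 59.4
```

```bash
python3 - <<'E'
from h import *
snap("scene","pics/a8.png",270,135,90,75,8)
E
python3 go.py 446 131.3 40 -112 40
```

```text
t 28.0 pos [444.9 129.3  47.9] psi -112.0 dpsi -0.0 w 59.3 F [-0.1  0.2 -1.5] q6 2.23 tilt 0.5
1 [[0.0079,-0.0023,-0.0003,0.001]]
```

View pics/a8.png

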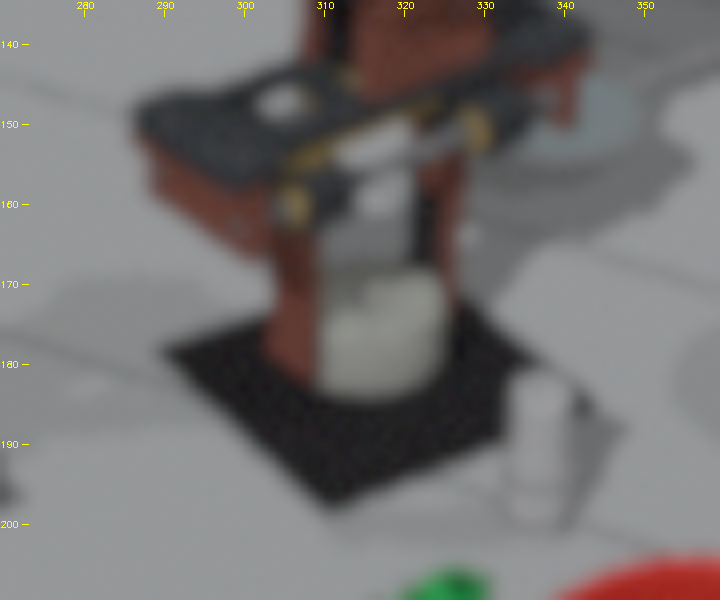

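a8: the gear (315,177) is held level over the middle of the mat, and the socket (537,190) is clear.

Call:
{"op": "arm_command", "data": {
  "deltas": [
    [0.004, -0.002, 0, 0],
    [0.003, 0, 0, 0],
    [0, 0, 0, 0]
  ]
}}

```text
t: 28.3
ee_pos: [446.4, 130.2, 41.2]
orientation: [-2.015, 0.401, 2.012]
ft_force: [0.2, -0.4, -1.8]
width: 59.6
```

Call:
{"op": "arm_command", "data": {
  "deltas": [
    [0.0015, 0, 0, 0],
    [0, 0, 0, 0]
  ]
}}

```text
t: 28.5
ee_pos: [446.7, 130.1, 39.9]
orientation: [-2.016, 0.401, 2.011]
ft_force: [-0.3, -0.8, -2.4]
width: 59.3
```

Call:
{"op": "arm_command", "data": {
  "deltas": [
    [0.001, 0, 0, 0],
    [0, 0, 0, 0]
  ]
}}

```text
t: 28.7
ee_pos: [446.9, 130.2, 39.1]
orientation: [-2.016, 0.401, 2.011]
ft_force: [-0.1, -0.4, -2.0]
width: 59.3
```

Call:
{"op": "arm_command", "data": {
  "deltas": [
    [0.001, 0, 0, 0],
    [0, 0, 0, 0]
  ]
}}

```text
t: 28.9
ee_pos: [446.9, 130.2, 38.1]
orientation: [-2.016, 0.401, 2.01]
ft_force: [-0.7, 0.9, -2.2]
width: 59.6
```

Call:
{"op": "arm_command", "data": {
  "deltas": [
    [0.001, 0, 0, 0],
    [0, 0, 0, 0]
  ]
}}

```text
t: 29.1
ee_pos: [446.9, 130.3, 37.0]
orientation: [-2.016, 0.4, 2.01]
ft_force: [0.0, 0.7, -0.7]
width: 59.1
```

Call:
{"op": "arm_command", "data": {
  "deltas": [
    [0.001, 0, 0, 0],
    [0, 0, 0, 0]
  ]
}}

```text
t: 29.3
ee_pos: [447.0, 130.3, 36.1]
orientation: [-2.017, 0.4, 2.01]
ft_force: [-0.2, -0.5, -1.3]
width: 59.5
```

Call:
{"op": "arm_command", "data": {
  "deltas": [
    [0.001, -0.0005, 0, 0],
    [0, 0, 0, 0]
  ]
}}

```text
t: 29.5
ee_pos: [447.1, 130.3, 36.3]
orientation: [-2.017, 0.401, 2.011]
ft_force: [0.1, -0.8, -2.6]
width: 59.5
```

Call:
{"op": "arm_command", "data": {
  "deltas": [
    [0.001, 0, 0, 0],
    [0, 0, 0, 0]
  ]
}}

```text
t: 29.7
ee_pos: [447.3, 130.3, 36.2]
orientation: [-2.017, 0.401, 2.01]
ft_force: [0.4, 0.8, -1.8]
width: 59.7
```

Contact at TCP z 36.2. Releasing.

Call:
{"op": "arm_command", "data": {
  "deltas": [
    [0.001, 0, 0, 0],
    [0, 0, 0, 0],
    [0, 0, 0, 0],
    [0, 0, 0, 0],
    [0, 0, 0, 0]
  ],
  "hand": 0.0878
}}

```text
t: 30.2
ee_pos: [447.8, 130.5, 34.7]
orientation: [-2.018, 0.4, 2.009]
ft_force: [0.4, -0.3, 0.2]
width: 87.4
```

Call:
{"op": "arm_command", "data": {
  "deltas": [
    [-0.005, 0, 0, 0],
    [-0.02, 0, 0, 0],
    [-0.03, 0, 0, 0],
    [-0.03, 0, 0, 0],
    [-0.03, 0, 0, 0],
    [-0.03, 0, 0, 0],
    [0, 0, 0, 0]
  ]
}}

```text
t: 30.9
ee_pos: [446.5, 131.5, 185.8]
orientation: [-2.016, 0.401, 2.012]
ft_force: [0.8, -0.2, 0.0]
width: 87.5
```

```bash
python3 go.py 440 -160 250 -90 40
```

```text
t 30.9 pos [446.5 131.5 185.8] psi -112.1 dpsi 22.1 w 87.5 F [ 0.8 -0.2  0. ] q6 2.23 tilt 0.5
8 [[-0.0077,0.0341,-0.013,-0.048],[-0.0077,0.0347,-0.0113,-0.048],[-0.0077,0.0352,-0.0096,-0.048],[-0.0077,0.0357,-0.0079,-0.048],[-0.0077,0.036,-0.0062,-0.048],[-0.0077,0.0362,-0.0044,-0.048],[-0.0077,0.0364,-0.0027,-0.048],[-0.0077,0.0365,-0.0009,-0.048]]
```

Call:
{"op": "arm_command", "data": {
  "deltas": [
    [-0.007, 0.034, -0.013, 0],
    [-0.007, 0.034, -0.013, 0],
    [-0.007, 0.034, -0.013, 0],
    [-0.007, 0.034, -0.013, 0],
    [-0.007, 0.034, -0.013, 0],
    [-0.007, 0.034, -0.013, 0],
    [-0.007, 0.034, -0.013, 0],
    [-0.007, 0.034, -0.013, 0],
    [0, 0, 0, 0]
  ]
}}

```text
t: 31.8
ee_pos: [438.4, -168.6, 242.6]
orientation: [-2.016, 0.396, 2.017]
ft_force: [0.2, -0.8, -0.0]
width: 87.9
```

```bash
python3 - <<'E'
from h import *
snap("top","pics/t16.png",160,125,160,145,4.1)
snap("scene","pics/a9.png",230,130,190,160,4)
E
```

```text
(no output)
```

View pics/t16.png

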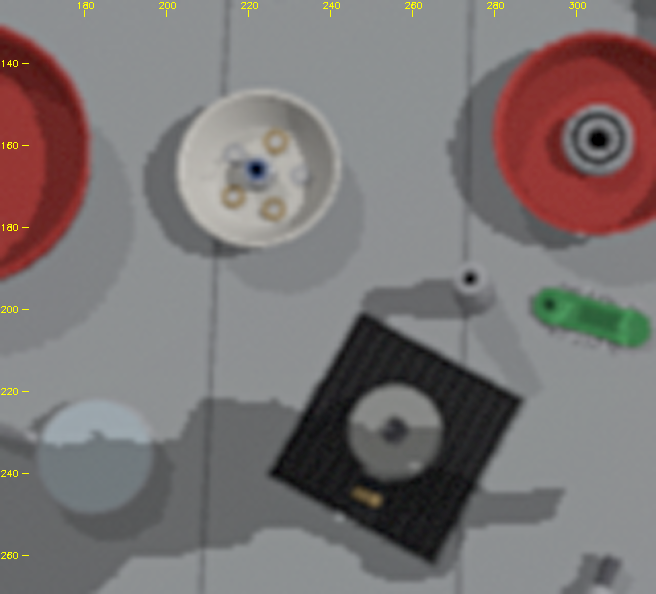

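View pics/a9.png

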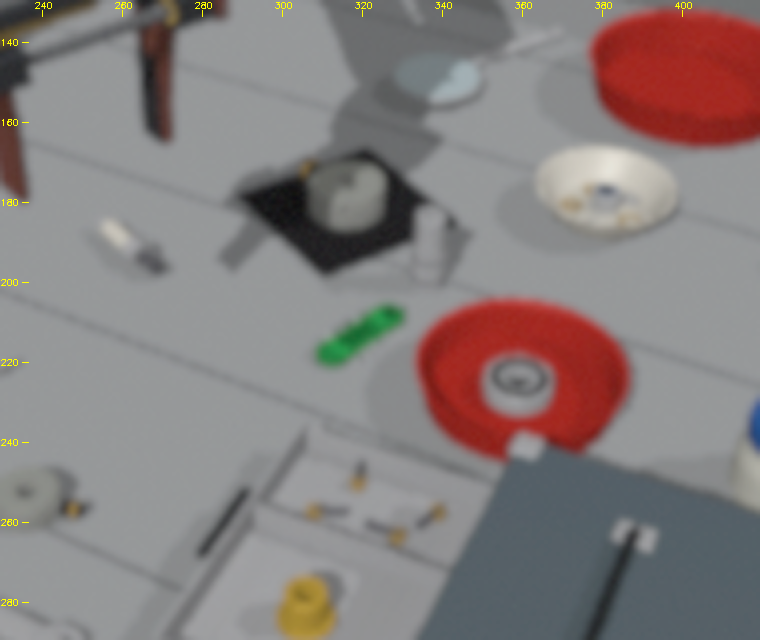

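```bash
python3 - <<'E'
from h import *
print("gear",px2w("top",255.4,229.3,30),"bearing",px2w("top",305.2,158.3,18),"gauge",px2w("top",293,198,5),px2w("top",313,206,5))
a=cv2.imread("pics/top0.png").astype(int);b=cv2.imread("pics/t16_full.png").astype(int)
print("gauge diff",abs(a-b)[192:214,286:320].max(),"socket diff",abs(a-b)[186:202,268:282].max())
print(ctrl.close_job())
E
```

```text
gear [446.80590252 130.75198536] bearing [653.22185572  -3.62208242] gauge [540.22016999  29.78565665] [517.74949422 -27.0000998 ]
gauge diff 4 socket diff 4
the job is handed in; nothing more can be done
None
```

I took the stack apart from the top in the order asked and handed the job in at about 32 s of the 106 s allowed. `close_job` gives no verdict.

| Part | Where it is | Last check |
|---|---|---|
| Axle nut | White dish | Upright in the middle of the washers, about 2 mm off the dish's centre |
| Collar | Empty tray compartment | Standing on its flange |
| Bearing | Smaller red tub | Lying flat, about 1 mm off centre |
| Gear unit | Black rubber mat | Same way up, about 1 mm off centre |

- **Gauge and socket:** they match the first picture almost exactly (differences of at most 4 grey levels out of 255).
- **Mirror:** it looks unmoved, but I only judged that by eye because a shadow now lies over it.
- **Contact when setting down:** the wrist force showed no clear rise as parts touched, never more than about 3 N. I judged contact by the tool ceasing to move down.
- **Tool tilt:** the tool drifted up to about 2° off vertical while handling the bearing. It still came to rest flat.

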